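Move the strip tray from warmer to reader

ROBOT

A 6-joint arm with a two-finger parallel gripper is mounted at the origin on the work surface. World frame = base frame: x ahead of the robot, y to its left, z up, the work surface at z = 0. Lengths are in mm, angles in degrees, forces in N, time in s.
With the tool pointing down it reaches from about 300 to 850 mm from the base axis. Payload 4.2 kg.
Tool frame: the origin (TCP) lies midway between the tips of the shut fingers; the grasp point (between the pads) lies 19 mm behind it; y points along the fingers, z is the direction in which the jaws open and shut, and the axes are right-handed (so a half turn about y gives the same grasp; the last joint's range is limited). The gripper opens to 91 mm and grips with 3 to 60 N. Pads are 32 mm wide; open, the fingers measure 118 mm over their backs; the gripper's body (76 mm by 178 mm) begins 60 mm behind the grasp point.
Start: joints at [-73.109, 18.312, 89.639, -0, 72.044, -1.146], TCP at [178.039, -546.761, 189.976] pointing down, gripper open.
Joint ranges: [-177.97, 177.97], [-48.28, 115.42], [12.27, 149.76], [-77.06, 257.06], [2.81, 150.46], [-146.56, 146.56]. Speed limits (degrees/s): [147.25, 147.25, 180, 180, 180, 180].

INTERFACE

Orientations are given as [roll, pitch, yaw] about the fixed x, y, z axes, in that order (R = Rz(yaw) Ry(pitch) Rx(roll)).
In Python, from workcell import env gives the robot as it stands.
- The arm moves only by the shell command python3 -m handwheel 'ROWS' [FORCE]. ROWS is JSON, a list of rows, each a list of 3 entries, a list of its own where there are three numbers: the opening, from 0 (shut) to 1 (fully open), then the shift along the tool's x, y, z in mm, then the turn, a rotation vector about the tool's x, y, z in degrees. A call has exactly 10 rows; each row shifts and turns the commanded pose from where the row before left it, along the tool's axes as they then stand; what a row does not reach is not made up. A row lasts 1/12 s, in which the tool goes at most 41.7 mm and 7.16 degrees, less where a joint would pass 70% of its speed; a pose out of reach is approached as far as the arm can. A call is refused whole if a number of a shift passes 41.7 or a number of a turn 7.16, either way. A call with a gripper value outside its range is refused whole. The fingers move at their own pace and stop on an object; FORCE is the grip in N (left out, the last holds). Time passes only in rows, so rows that do not move let the fingers close, or fill a call up. It gives the time, the measured TCP pose, the force and the opening at its end, in the units of the state.
- env.state(): the state, without advancing time (a new reading comes with each control period).
- env.grab_frame(name): name is "side" or "top" or "wrist"; returns the picture (400x640x3 uint8, red, green, blue); there is no depth.
- env.camera_info(name): a dict with "fx", "fy", "cx", "cy" (pixels), "camera_from_world" (4x4, takes a point from world to camera coordinates); the wrist camera has in their place "mount" (4x4, takes a point from camera to tool coordinates, whose origin is the TCP and whose axes are the tool frame's). Camera axes: x right, y down, z forward; pixel columns grow to the right and rows downward; lengths in mm; the calibration is good to about 2 mm. A picture is of the moment at which its call begins: read the wrist's pose just before it. camera_info takes no time and is no camera call.
- env.job_done(): hands the job in, once; it reports no verdict.
Trained networks look in the newest picture that a camera, given by its name, has taken for a name from the list of things; names that differ only in an ending like _2 or _b are one class to them, and where a whole thing is asked for, a point or a joint stands for the part that bears it (a point fixed in the world has none). Each returns a list of dicts, best first, with "p" (0 to 1); they miss things now and then, are a little off and sometimes report something else, mostly with a low value. They report only what shows in the picture. A call takes as long as a camera call.
- env.masks_of(camera, label): "region" (400x640 bool, what is visible of it) and "location" ([column, row] in pixels, amid what is visible of it).
The state is a dict: "time_s": time; "qpos": joint angles; "qvel": joint speeds; "effort": joint torques, N m; "ee_pos": TCP position; "ee_rot": TCP orientation; "force": force on the tool from outside, world axes, zero at the start; "torque": the same for the moment, N m; "gripper_width": finger opening in mm.
Only numpy, scipy, OpenCV 4.12 (cv2) and the standard library are available. Lean on these libraries where they do the work, as an engineer would, in place of code of your own. Each camera call takes 0.05 s, during which the arm holds its last target.

TASK

The strip tray has finished warming: take it by its orange fin, slide it forward along the deck until it is clear of the warmer's hood, and only then lift it. Set it down gently on the deck in front of the reader's hood and slide it in, tail first, pushing softly until it is fully home against the hidden stop, then let go. Keep the tray level so the wells do not spill, do not prise it up against the warmer's hood, and leave everything else on the bench where it is.

Things in the scene. Friction and masses are not known exactly. Their poses are not given: they have to be found in the camera images.
- warmer: Warmer: white, aluminium deck. Fixed. Origin at bench level; x points in from its open front (front faces -x), y left, z up. Deck 20 mm above the bench, 150 mm wide, x = -145 to 110 mm. From x = -28 mm inwards, side walls leave a channel 66 mm wide about y = 0. The tray starts inside, its centre at x = -12 to 0 mm, held down by nothing but its weight and the hood above it.
- warmer_hood: White hood fixed on the warmer; same origin and axes. Yellowish panel, two black knobs on top, orange strip on the front. Front face at x = -32 mm, underside 52 mm, top 122 mm above the bench (32 mm over the deck, 8 mm over the tray).
- warmer_brow (a point): Middle of the front edge of the clear brow on the warmer's hood: a shelf 115 to 121 mm above the bench, 150 mm wide, jutting out to x = -51 mm in the warmer's frame. It blocks a gripper's body coming from straight above the fin: lean the hand back 25 to 45 degrees towards the open front, fingers pointing in and down.
- reader: Reader: grey hood with dark screen and green button on top, blue side walls, dark steel deck. Fixed. Shape, sizes, hood, brow, origin and axes as the warmer's. Deep in its channel, out of sight, is a steel stop with a feeler pin. The stop is adjustable: with the tray fully home, the tray's centre is anywhere from x = -18 to 0 mm, different every time; find it by feel.
- seat (a joint): The feeler pin of the reader's hidden stop. 0 = untouched, standing 8 mm out of the stop; about 0.008 = pushed in level with the stop, tray home. Pushing it takes 0.8 N throughout, besides the friction of the tray on the deck, which grows if the hand bears down (allow 13 N in all); it does not spring back. Then the stop itself is rigid.
- tray: The strip tray: white, black top with small coloured wells; body 80 x 60 x 24 mm (x, y, z), about 0.15 to 0.31 kg. Origin under the body's centre; the front is -x (carries the fin), the tail +x (its last 16 mm taper to about 42 mm wide, to find its way into a channel). Loose.
- tray_center (a point): Centre of the tray's white body, 12 mm above its underside, axes as the tray's.
- tray_fin (a point): Grip point of the tray's orange fin: upright plate 12 mm thick (along y), standing 38 mm out in front of the body (x = -78 to -40 mm in the tray's frame), 6 to 42 mm above the underside. The point is on its mid-plane at x = -65 mm, 28 mm above the underside. In a channel, the fin stands before the hood, partly below the brow. The tray can be carried by it with a firm grip (40 N).
- bottle_white: bystander: small white dropper bottle, white cap, 28 mm across, 58 mm tall, origin at its foot
- bottle_blue: bystander: small white dropper bottle, blue cap, 28 mm across, 58 mm tall, origin at its foot
- orange_cap: bystander: loose orange screw cap, 26 mm across, 14 mm high, origin at its foot
- well_plate: bystander: pale clear plate with round wells, 85 x 127 x 14 mm, origin under its centre
- tip_box: bystander: blue box with clear lid, 120 x 85 x 62 mm, origin under its centre

How it is judged:
By the outcome, as a careful person would: the job done as asked, in the order asked, and still so for the second after the job is handed in, with the robot touching nothing.
It also fails if it takes over 61 s, if anything falls off the work surface, if the arm or the gripper's body presses on something with over 40 N, if the wrist force passes 120 N, or if a joint passes its speed limit or range.

## Working session

There is one attempt and no reset: what is moved stays moved. The work goes in short steps, Python scripts to look and compute and a shell command to move; the robot and the scene stay as the last step left them, time stands still between calls to the robot, and variables do not carry over. Pictures are saved under pics/ and viewed, and the job is handed in when it is done.

```bash
ls; mkdir -p pics
python3 - <<'E'
from workcell import env
import cv2,numpy as np
print(env.state())
for n in ["side","top","wrist"]:
    f=env.grab_frame(n); cv2.imwrite(f"pics/{n}0.png",f[:,:,::-1]); print(n,env.camera_info(n))
    for l in ["warmer","reader","tray","tray_fin","warmer_hood","warmer_brow"]:
        try:
            r=env.masks_of(n,l); print(n,l,[(round(d['p'],2),np.round(d['location'],1).tolist(),int(d['region'].sum())) for d in r[:3]])
        except Exception as e: print(l,e)
print(env.state()['time_s'])
E
```

```text
pics
{'time_s': 0.0, 'qpos': array([-7.31107899e+01,  1.83495811e+01,  8.97073566e+01,  1.37600572e-03,
        7.20436360e+01, -1.14594235e+00]), 'qvel': array([ 0.01394563,  0.07532397,  0.06593675,  0.12789033, -0.04141703,
       -0.05610279]), 'effort': array([-1.44159501e-03, -4.12466526e+01, -2.31971812e+01,  7.27824890e-02,
        4.57277836e-02, -1.39676872e-04]), 'ee_pos': array([ 177.86642786, -546.21175182,  189.13453204]), 'ee_rot': array([-9.01005275e+01,  3.31936134e-03, -1.61965276e+02]), 'force': array([ 0.56235154,  0.3268805 , -0.61648323]), 'torque': array([-0.02878116,  0.05449515, -0.0406406 ]), 'gripper_width': 91.24166714815932}
side {'fx': 388.58510100506527, 'fy': 388.58510100506527, 'cx': 316.79113596659573, 'cy': 200.4016899173676, 'camera_from_world': array([[-8.75514884e-01, -4.82542651e-01,  2.50255596e-02,
         3.85904651e+02],
       [-2.59797073e-01,  4.26436794e-01, -8.66404721e-01,
         2.66191642e+02],
       [ 4.07405412e-01, -7.65051796e-01, -4.98714929e-01,
         6.36261786e+02],
       [ 0.00000000e+00,  0.00000000e+00,  0.00000000
[... 1013 characters left out ...]
], 195)]
top warmer_hood [(0.76, [348.9, 144.9], 3206), (0.39, [278.7, 198.9], 99)]
top warmer_brow [(0.72, [343.0, 158.1], 4897)]
wrist {'fx': 324.4322601461374, 'fy': 324.4322601461374, 'cx': 313.8891538256242, 'cy': 201.38556411977714, 'mount': array([[ 1.40362749e-03,  9.63289533e-01,  2.68460995e-01,
        -7.66560309e+01],
       [-1.93046198e-04, -2.68460993e-01,  9.63290537e-01,
        -1.94465595e+02],
       [ 9.99998996e-01, -1.40392645e-03, -1.90859848e-04,
         5.11567771e-01],
       [ 0.00000000e+00,  0.00000000e+00,  0.00000000e+00,
         1.00000000e+00]])}
wrist warmer []
wrist reader []
wrist tray []
wrist tray_fin []
wrist warmer_hood []
wrist warmer_brow []
1.05
```

View pics/side0.png

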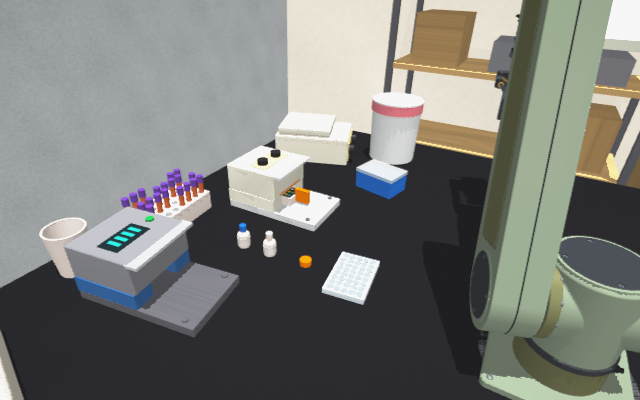

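View pics/top0.png

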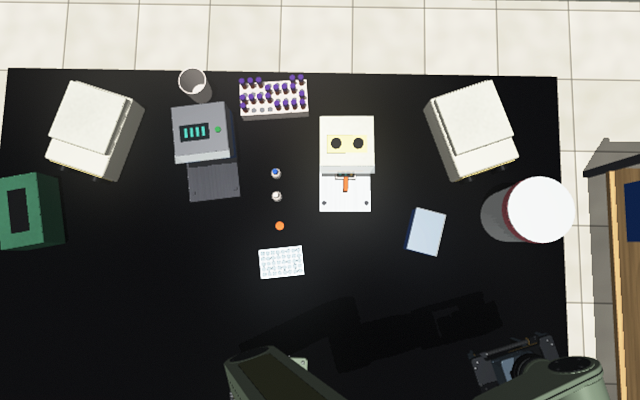

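The side view shows the reader at (145,270), the warmer at (275,190) and the orange fin at (301,196). The top view shows the warmer at (347,160), the fin at (346,184) and the reader at (205,150). I'll zoom in for corners.

Run:
```python
import cv2
t=cv2.imread('pics/top0.png');s=cv2.imread('pics/side0.png')
def c(im,x,y,w,h,k,n): cv2.imwrite(n,cv2.resize(im[y:y+h,x:x+w],None,fx=k,fy=k,interpolation=cv2.INTER_CUBIC))
c(t,160,90,230,130,3.4,'pics/topc.png')
c(s,60,190,200,150,4,'pics/sider.png')
c(s,220,140,130,95,6,'pics/sidew.png')
```

```text
(no output)
```

View pics/topc.png

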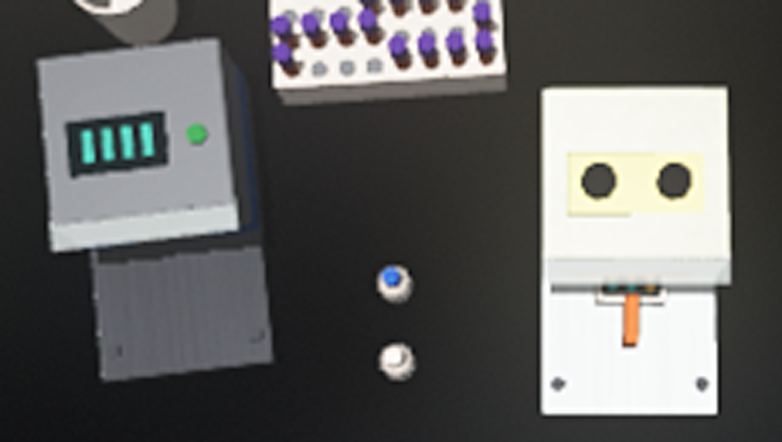

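View pics/sider.png

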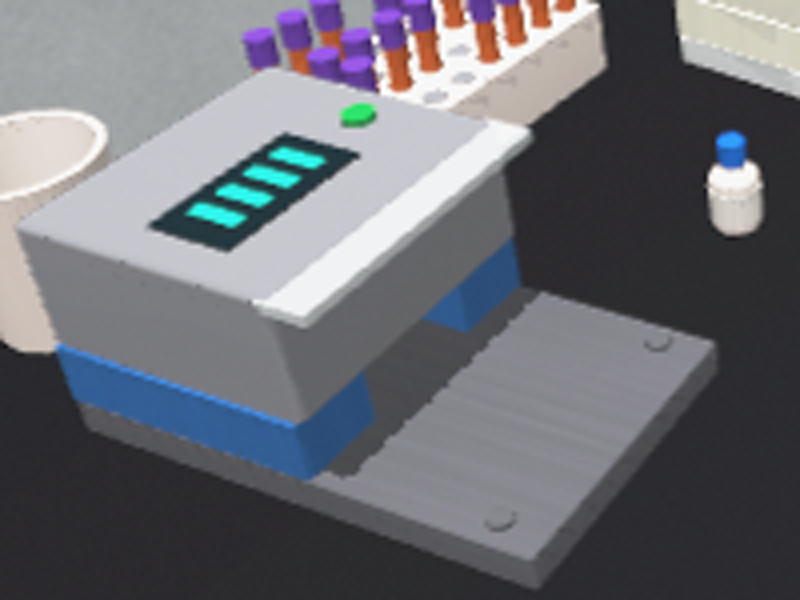

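View pics/sidew.png

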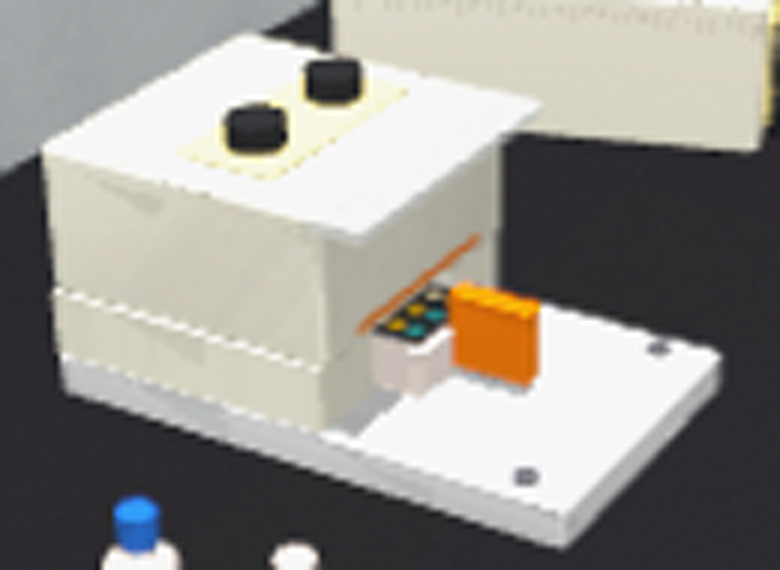

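```bash
cat > h.py <<'E'
import numpy as np
from workcell import env
from scipy.optimize import least_squares
from scipy.spatial.transform import Rotation as R
def proj(n,P):
    c=env.camera_info(n);M=c['camera_from_world'];q=np.atleast_2d(P)@M[:3,:3].T+M[:3,3]
    return np.c_[c['fx']*q[:,0]/q[:,2]+c['cx'],c['fy']*q[:,1]/q[:,2]+c['cy']]
def T(p,P):
    a=np.radians(p[2]);P=np.atleast_2d(np.array(P,float));o=P.copy()
    o[:,0]=p[0]+np.cos(a)*P[:,0]-np.sin(a)*P[:,1];o[:,1]=p[1]+np.sin(a)*P[:,0]+np.cos(a)*P[:,1]
    return o
def fit(obs,p0,freez=False):
    def f(p):
        r=[]
        for n,P,u in obs:
            P=np.array(P,float)+[0,0,p[3] if freez else 0]
            r+=list((proj(n,T(p,P))-u).ravel())
        return np.array(r)
    s=least_squares(f,p0,loss='soft_l1');return s.x,f(s.x).reshape(-1,2)
E
python3 - <<'E'
from h import *
tc=lambda X,Y:(160+X/3.4-.35,90+Y/3.4-.35)
sr=lambda X,Y:(60+X/4-.4,190+Y/4-.4)
sw=lambda X,Y:(220+X/6-.4,140+Y/6-.4)
DL,DR=(-145,75,20),(-145,-75,20);BL,BR=(-51,75,118),(-51,-75,118);HL,HR=(110,75,122),(110,-75,122)
w=[('top',DL,tc(541,414)),('top',DR,tc(718,414)),('top',BL,tc(541,286)),('top',BR,tc(731,286)),('top',HL,tc(543,87)),('top',HR,tc(728,87)),
('side',DL,sw(563,513)),('side',DR,sw(720,355)),('side',BL,sw(357,240)),('side',BR,sw(542,102)),('side',HL,sw(45,150)),('side',HR,sw(243,35))]
r=[('top',DL,tc(101,381)),('top',DR,tc(272,361)),('top',BL,tc(53,251)),('top',BR,tc(239,231)),('top',HL,tc(38,60)),('top',HR,tc(220,40)),
('side',DL,sr(530,558)),('side',DR,sr(717,345)),('side',BL,sr(300,322)),('side',BR,sr(531,133)),('side',HL,sr(20,228)),('side',HR,sr(265,70))]
for o in(w,r):
    for fz in (0,1):
        p,e=fit(o,[600,-200,0,0][:3+fz],fz); print(p.round(1)); 
    print(e.round(1).tolist())
# fin points triangulated as tray pose: front top corners/bottom
p,e=fit(w,[600,-200,0])
f=[('top',(-78,6,42),tc(623,344)),('top',(-78,-6,42),tc(637,344)),('side',(-78,6,42),sw(537,304)),('side',(-78,6,6),sw(530,386)),('side',(-40,6,42),sw(452,290)),('side',(-40,6,6),sw(455,372))]
t,e=fit(f,[600,-200,0,20],True);print('tray',t.round(1));print(e.round(1).tolist())
print('tray in warmer',T([0,0,-p[2]],[[t[0]-p[0],t[1]-p[1],0]]))
E
```

```text
[ 667.7 -201.     1. ]
[ 668.2 -201.5    1.1   -1.6]
[[0.4, 0.0], [-0.4, 0.1], [0.5, -0.2], [-0.2, -0.2], [-0.0, 0.4], [0.1, 0.4], [0.0, -0.0], [-0.0, -0.2], [0.5, 0.3], [-0.2, 1.4], [-1.2, -0.8], [-0.0, -0.5]]
[ 694.6  199.4 -352.1]
[ 695.7  199.  -352.1   -2.6]
[[0.2, 0.3], [0.5, 0.3], [0.4, 0.4], [0.1, -0.1], [-0.4, -0.5], [-0.1, -0.8], [-0.1, 1.0], [-0.4, -0.6], [0.9, 0.7], [0.0, 1.2], [-2.7, -0.8], [0.9, -1.5]]Traceback (most recent call last):
  File "<stdin>", line 15, in <module>
  File "h.py", line 19, in fit
    s=least_squares(f,p0,loss='soft_l1');return s.x,f(s.x).reshape(-1,2)
    return func(*args, **kwargs)
    result = trf(vector_fun.fun, vector_fun.jac, x0, f0, J0, lb, ub, ftol, xtol,
                 gtol, max_nfev, x_scale, loss_function, tr_solver,
                 tr_options.copy(), verbose, callback=callback_wrapped)
    return trf_no_bounds(
        fun, jac, x0, f0, J0, ftol, xtol, gtol, max_nfev, x_scale,
        loss_function, tr_solver, tr_options, verbose, callback=callback)
    f_new = fun(x_new)
    self._update_fun()
    ~~~~~~~~~~~~~~~~^^
    self.f = self.fun_wrapped(xp_copy(self.x))
             ~~~~~~~~~~~~~~~~^^^^^^^^^^^^^^^^^
    return np.atleast_1d(self.fun(x))
                         ~~~~~~~~^^^
    return self.f(x, *self.args, **self.kwargs)
           ~~~~~~^^^^^^^^^^^^^^^^^^^^^^^^^^^^^^
  File "h.py", line 17, in f
    r+=list((proj(n,T(p,P))-u).ravel())
             ~~~~^^^^^^^^^^
  File "h.py", line 6, in proj
    c=env.camera_info(n);M=c['camera_from_world'];q=np.atleast_2d(P)@M[:3,:3].T+M[:3,3]
ValueError: time passes only in moves, steps and waits
```

```bash
sed -i 's/^def proj/C={k:env.camera_info(k) for k in ("side","top","wrist")}\ndef proj/; s/c=env.camera_info(n);/c=C[n];/' h.py
python3 - <<'E'
from h import *
tc=lambda X,Y:(160+X/3.4-.35,90+Y/3.4-.35)
sw=lambda X,Y:(220+X/6-.4,140+Y/6-.4)
p=[667.7,-201,1]
f=[('top',(-78,6,42),tc(623,344)),('top',(-78,-6,42),tc(637,344)),('side',(-78,6,42),sw(537,304)),('side',(-78,6,6),sw(530,386)),('side',(-40,6,42),sw(452,290)),('side',(-40,6,6),sw(455,372))]
t,e=fit(f,[600,-200,0,20],True);print('tray',t.round(1));print(e.round(1).tolist())
print('tray in warmer',T([0,0,-p[2]],[[t[0]-p[0],t[1]-p[1],0]]))
print(T(t[:3],[-65,0,28]))
s=env.state();print(s['time_s'],R.from_euler('xyz',s['ee_rot'],degrees=True).as_matrix().round(3))
E
```

```text
tray [ 652.9 -191.4    7.6   23.5]
[[0.2, 0.8], [0.3, 0.4], [-0.7, 0.9], [0.3, -0.5], [-0.2, 0.4], [-0.6, -1.1]]
tray in warmer [[-14.62862859   9.88288673   0.        ]]
[[ 588.47532448 -199.99465209   28.        ]]
1.05 [[-0.951  0.     0.31 ]
 [-0.31  -0.    -0.951]
 [-0.    -1.     0.   ]]
```

```bash
cat >> h.py <<'E'
def Rt(yaw,lean):
    a,l=np.radians([yaw,lean]);f=np.array([np.cos(a),np.sin(a),0]);u=np.array([0,0,1.])
    y=np.sin(l)*f-np.cos(l)*u; z=np.cross(f,u)  # z tool = right
    x=np.cross(y,z); return np.c_[x,y,z]
def cur():
    s=env.state();return s,R.from_euler('xyz',s['ee_rot'],degrees=True).as_matrix(),s['ee_pos']
def rel(ptcp,Rg):
    s,Rc,p=cur(); rv=R.from_matrix(Rc.T@Rg).as_rotvec(degrees=True)
    d=np.array(ptcp)-p
    print('t',round(s['time_s'],2),'pos',p.round(1),'F',s['force'].round(1),'w',round(s['gripper_width'],1))
    print('turn total',rv.round(2),'shift world',d.round(1),'in cur axes',(Rc.T@d).round(1),'in goal axes',(Rg.T@d).round(1))
W=[667.7,-201,1.0]; RD=[694.6,199.4,7.9]
def gp(fx,trayx,h,z0=20,fix=W):  # grasp pt world: fin local x, tray centre x in fixture, height above underside
    return T(fix,[fx+trayx,0,h+z0])[0]
E
python3 - <<'E'
from h import *
Rg=Rt(1,35); g=np.array([588.5-4,-201.5,50]); tcp=g+19*Rg[:,1]-110*Rg[:,1]; print(tcp); rel(tcp,Rg)
E
```

```text
[ 532.31249391 -202.41093631  124.54283603]
t 1.05 pos [ 178.  -546.8  190. ] F [-0.  -0.5 -0.3] w 91.3
turn total [ 5.19 16.5  34.74] shift world [354.3 344.4 -65.4] in cur axes [-443.5   65.4 -217.8] in goal axes [-257.5  260.2 -338.1]
```

```bash
python3 -m handwheel '[[1,[-36,0,-18],[0,0,0]],[1,[-36,0,-18],[0,0,0]],[1,[-36,0,-18],[0,0,0]],[1,[-36,0,-18],[0,0,0]],[1,[-36,0,-18],[0,0,0]],[1,[-36,0,-18],[0,0,0]],[1,[-36,0,-18],[0,0,0]],[1,[-36,0,-18],[0,0,0]],[1,[-36,0,-18],[0,0,0]],[1,[-36,0,-18],[0,0,0]]]' 40
python3 - <<'E'
from h import *
Rg=Rt(1,35); g=np.array([588.5-4,-201.5,50]); tcp=g+19*Rg[:,1]-110*Rg[:,1]; rel(tcp,Rg)
E
```

```text
time_s: 1.88
ee_pos: [465.8, -262.5, 190.2]
ee_rot: [-90.0, 0.0, -162.0]
force: [0.4, -0.6, 0.6]
gripper_width: 91.3
t 1.88 pos [ 465.8 -262.5  190.2] F [ 0.4 -0.6  0.6] w 91.3
turn total [ 5.18 16.51 34.72] shift world [ 66.5  60.1 -65.7] in cur axes [-81.8  65.7 -36.6] in goal axes [-17.7  92.5 -58.9]
```

```bash
python3 -m handwheel '[[1,[0,0,0],[0.86,2.75,5.79]],[1,[0,0,0],[0.86,2.75,5.79]],[1,[0,0,0],[0.86,2.75,5.79]],[1,[0,0,0],[0.86,2.75,5.79]],[1,[0,0,0],[0.86,2.75,5.79]],[1,[0,0,0],[0.86,2.75,5.79]],[1,[-5,20,-15],[0,0,0]],[1,[-5,20,-15],[0,0,0]],[1,[-5,20,-15],[0,0,0]],[1,[0,0,0],[0,0,0]]]'
python3 - <<'E'
from h import *
import cv2
Rg=Rt(1,35); g=np.array([588.5-4,-201.5,50]); tcp=g+19*Rg[:,1]-110*Rg[:,1]; rel(tcp,Rg)
s,Rc,p=cur(); np.savez('w1.npz',R=Rc,p=p)
f=env.grab_frame('wrist');cv2.imwrite('pics/w1.png',f[:,:,::-1])
for l in('tray_fin','tray','warmer_brow'):
    print(l,[(round(d['p'],2),np.round(d['location'],1).tolist(),int(d['region'].sum())) for d in env.masks_of('wrist',l)[:3]])
E
```

```text
time_s: 2.72
ee_pos: [510.0, -215.1, 146.8]
ee_rot: [-90.3, 34.7, -178.9]
force: [-0.7, 0.3, -0.3]
gripper_width: 91.3
t 2.72 pos [ 510.  -215.1  146.8] F [-0.7  0.3 -0.3] w 91.3
turn total [0.34 0.07 0.32] shift world [ 22.3  12.7 -22.2] in cur axes [ -5.9  31.1 -12.1] in goal axes [ -5.7  31.1 -12.3]
tray_fin [(0.94, [302.2, 155.8], 2087)]
tray [(0.6, [300.4, 152.6], 2146)]
warmer_brow [(0.89, [299.1, 109.1], 36526)]
```

View pics/w1.png

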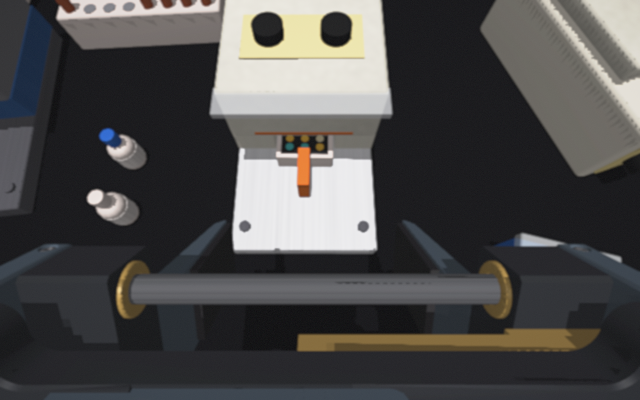

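The wrist view shows the fin between cols 297–310 and rows 148–195, and the deck's front corners near (232,251) and (376,251). I'll zoom in for sub-pixel corners.

Run:
```python
import cv2
s=cv2.imread('pics/w1.png')
def c(im,x,y,w,h,k,n): cv2.imwrite(n,cv2.resize(im[y:y+h,x:x+w],None,fx=k,fy=k,interpolation=cv2.INTER_CUBIC))
c(s,265,125,80,75,8,'pics/w1f.png'); c(s,200,80,200,180,3.3,'pics/w1w.png')
```

```text
(no output)
```

View pics/w1f.png

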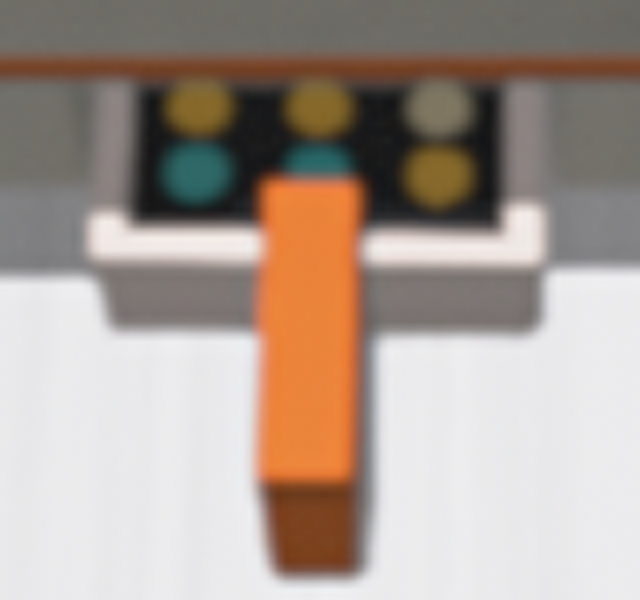

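View pics/w1w.png

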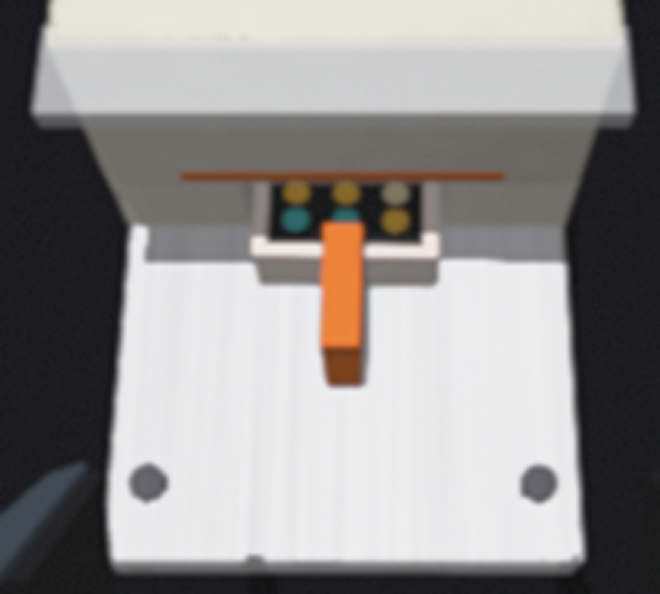

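```bash
cat >> h.py <<'E'
_pp=proj
def addwrist(name,f):
    d=np.load(f);c=C['wrist'];M=np.eye(4);M[:3,:3]=d['R'];M[:3,3]=d['p']
    C[name]=dict(fx=c['fx'],fy=c['fy'],cx=c['cx'],cy=c['cy'],camera_from_world=np.linalg.inv(M@c['mount']))
E
python3 - <<'E'
from h import *
addwrist('w1','w1.npz')
a=lambda X,Y:(265+X/8-.45,125+Y/8-.45)
b=lambda X,Y:(200+X/3.3-.35,80+Y/3.3-.35)
tc=lambda X,Y:(160+X/3.4-.35,90+Y/3.4-.35)
sw=lambda X,Y:(220+X/6-.4,140+Y/6-.4)
w=[('w1',(-78,6,42),a(260,482)),('w1',(-78,-6,42),a(353,482)),('w1',(-40,6,42),a(262,180)),('w1',(-40,-6,42),a(363,180)),('w1',(-78,6,6),a(277,573)),('w1',(-78,-6,6),a(358,573)),
('w1',(-40,30,24),a(88,262)),('w1',(-40,-30,24),a(545,262)),('w1',(-40,30,0),a(110,328)),('w1',(-40,-30,0),a(540,328))]
f=[('top',(-78,6,42),tc(623,344)),('top',(-78,-6,42),tc(637,344)),('side',(-78,6,42),sw(537,304)),('side',(-78,6,6),sw(530,386)),('side',(-40,6,42),sw(452,290)),('side',(-40,6,6),sw(455,372))]
for o in (w,w+f):
    t,e=fit(o,[600,-200,0,20],True);print('tray',t.round(1));print(e.round(1).tolist())
    print(T(t[:3],[-65,0,28+t[3]]))
DL,DR=(-145,75,20),(-145,-75,20);BL,BR=(-51,75,115),(-51,-75,115)
o=[('w1',DL,b(110,558)),('w1',DR,b(583,556)),('w1',BL,b(33,125)),('w1',BR,b(635,123))]
p,e=fit(o,[667,-200,0]);print('warmer',p.round(1),e.round(1).tolist())
for P in (p,W):print('tray in warmer',T([0,0,-P[2]],[[t[0]-P[0],t[1]-P[1],0]]))
E
```

```text
tray [ 657.4 -202.2    0.8   21.7]
[[-0.4, -1.3], [0.6, -1.2], [0.3, 0.9], [-0.2, 1.0], [-0.7, 0.3], [0.6, 0.3], [-0.1, -1.1], [0.3, -0.9], [-0.3, 0.6], [-0.1, 0.8]]
[[ 592.3641905  -203.14835612   49.6989506 ]]
tray [ 656.8 -202.2    0.8   22.2]
[[-0.4, -0.9], [0.6, -0.9], [0.2, 1.2], [-0.2, 1.2], [-0.7, 0.6], [0.6, 0.7], [-0.2, -0.8], [0.4, -0.6], [-0.4, 0.8], [-0.1, 1.0], [0.7, -0.5], [0.8, -0.4], [-1.7, 0.7], [-0.7, -0.7], [-0.3, -0.5], [-0.8, -2.1]]
[[ 591.81173325 -203.16203413   50.19375795]]
warmer [ 670.  -201.4    1.3] [[-1.9, 0.4], [1.2, 0.5], [2.8, -0.3], [-1.6, -0.5]]
tray in warmer [[-13.23201618  -0.49911138   0.        ]]
tray in warmer [[-10.91468784  -1.01629909   0.        ]]
```

Run:
```python
from h import *
Rg=Rt(1,35); g=np.array([588.,-203.2,50.5]); tcp=g+19*Rg[:,1]; print(tcp); rel(tcp,Rg)
```

```text
[ 598.89629248 -203.00980451   34.93611116]
t 2.92 pos [ 510.7 -218.8  150.1] F [ 0.4 -0.4  0.2] w 91.0
turn total [0.01 0.08 0.05] shift world [  88.2   15.8 -115.2] in cur axes [ -6.5 145.1 -14.3] in goal axes [ -6.4 145.1 -14.3]
```

```bash
python3 -m handwheel '[[0.7,[-3,10,-7],[0,0,0]],[0.7,[-3,15,-7],[0,0,0]],[0.7,[0,15,0],[0,0,0]],[0.7,[0,15,0],[0,0,0]],[0.7,[0,5,0],[0,0,0]],[0.7,[0,0,0],[0,0,0]],[0.7,[0,0,0],[0,0,0]],[0.7,[0,0,0],[0,0,0]],[0.7,[0,0,0],[0,0,0]],[0.7,[0,0,0],[0,0,0]]]'
python3 - <<'E'
from h import *
import cv2
Rg=Rt(1,35); g=np.array([588.,-203.2,50.5]); tcp=g+19*Rg[:,1]; rel(tcp,Rg)
s,Rc,p=cur(); np.savez('w2.npz',R=Rc,p=p)
f=env.grab_frame('wrist');cv2.imwrite('pics/w2.png',f[:,:,::-1])
print(cur()[2])
c=f[60:260,200:400,::-1];cv2.imwrite('pics/w2c.png',cv2.resize(c,None,fx=3,fy=3,interpolation=cv2.INTER_CUBIC))
E
```

```text
time_s: 3.75
ee_pos: [549.4, -203.8, 104.4]
ee_rot: [-90.0, 35.0, -178.9]
force: [-0.2, -0.5, -0.2]
gripper_width: 63.7
t 3.75 pos [ 549.4 -203.8  104.4] F [-0.2 -0.5 -0.2] w 63.7
turn total [0.02 0.06 0.05] shift world [ 49.5   0.8 -69.5] in cur axes [-0.8 85.3  0.1] in goal axes [-0.7 85.3  0.1]
[ 549.39317795 -203.6889608   104.27593943]
```

View pics/w2c.png

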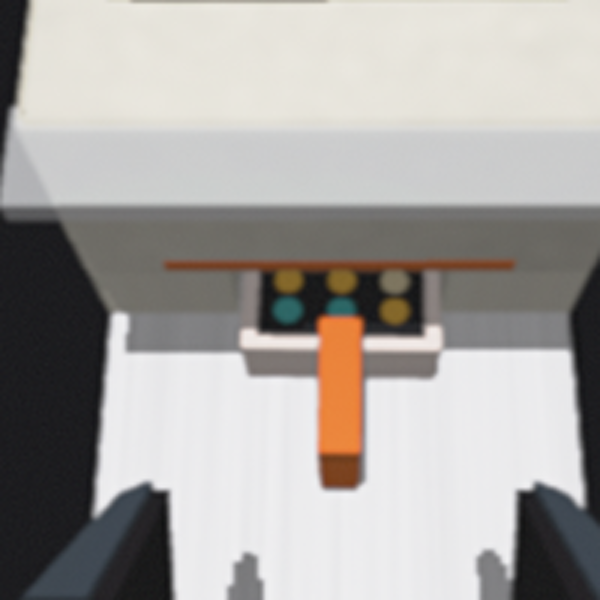

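The fin now spans crop cols 318–363 and rows 317–487, with the fingers straddling it evenly. I'll fit the pose from this settled view.

Run:
```python
from h import *
addwrist('w2','w2.npz')
a=lambda X,Y:(200+X/3-.35,60+Y/3-.35)
w=[('w2',(-78,6,42),a(318,455)),('w2',(-78,-6,42),a(361,455)),('w2',(-40,6,42),a(318,317)),('w2',(-40,-6,42),a(363,317)),('w2',(-78,6,6),a(322,487)),('w2',(-78,-6,6),a(360,487)),
('w2',(-40,30,24),a(241,350)),('w2',(-40,-30,24),a(441,350)),('w2',(-40,30,0),a(250,376)),('w2',(-40,-30,0),a(437,376))]
t,e=fit(w,[600,-200,0,20],True);print('tray',t.round(1));print(e.round(1).tolist())
print(T(t[:3],[-65,0,28+t[3]]))
t,e=fit([(n,np.array(P)+[0,0,20],u) for n,P,u in w],[600,-200,0]);print('tray z20',t.round(1));print(e.round(1).tolist())
print(T(t[:3],[-69,0,50]))
```

```text
tray [ 6.580e+02 -2.022e+02  6.000e-01  1.970e+01]
[[-0.1, -1.4], [0.7, -1.3], [0.6, 1.2], [-0.0, 1.3], [-0.5, 0.2], [0.2, 0.3], [-0.4, -1.1], [0.7, -0.7], [-0.9, 0.4], [-0.5, 0.8]]
[[ 593.04732918 -202.85623673   47.66760589]]
tray z20 [ 6.579e+02 -2.022e+02  6.000e-01]
[[-0.1, -1.4], [0.7, -1.3], [0.6, 1.2], [-0.0, 1.3], [-0.5, 0.3], [0.2, 0.3], [-0.4, -1.2], [0.7, -0.8], [-0.9, 0.4], [-0.4, 0.8]]
[[ 588.9279476  -202.90094486   50.        ]]
```

```bash
python3 -m handwheel '[[0.7,[0,16,0],[0,0,0]],[0.7,[0,16,0],[0,0,0]],[0.7,[0,16,0],[0,0,0]],[0.7,[0,14,0],[0,0,0]],[0.7,[0,10,0],[0,0,0]],[0.7,[-0.5,8,0],[0,0,0]],[0.7,[0,5,0],[0,0,0]],[0.7,[0,0,0],[0,0,0]],[0.7,[0,0,0],[0,0,0]],[0.7,[0,0,0],[0,0,0]]]'
python3 - <<'E'
from h import *
import cv2
Rg=Rt(1,35); g=np.array([588.7,-203.,50.5]); tcp=g+19*Rg[:,1]; rel(tcp,Rg)
f=env.grab_frame('wrist');cv2.imwrite('pics/w3.png',f[:,:,::-1])
E
```

```text
time_s: 4.63
ee_pos: [598.4, -202.6, 34.6]
ee_rot: [-90.0, 34.9, -178.9]
force: [0.4, 0.4, -0.0]
gripper_width: 64.0
t 4.63 pos [ 598.4 -202.6   34.6] F [ 0.4  0.4 -0. ] w 64.0
turn total [0.05 0.06 0.08] shift world [ 1.2 -0.3  0.4] in cur axes [-1.2  0.4  0.3] in goal axes [-1.2  0.4  0.3]
```

View pics/w3.png

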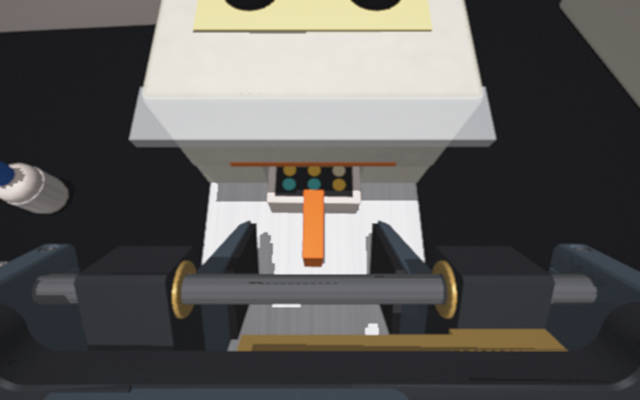

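The fin (cols 303–324) is centred between the fingertips at (252,225) and (378,225), so I'm closing.

```bash
python3 -m handwheel '[[0,[0,0,0],[0,0,0]],[0,[0,0,0],[0,0,0]],[0,[0,0,0],[0,0,0]],[0,[0,0,0],[0,0,0]],[0,[0,0,0],[0,0,0]],[0,[0,0,0],[0,0,0]],[0,[0,0,0],[0,0,0]],[0,[0,0,0],[0,0,0]],[0,[0,0,0],[0,0,0]],[0,[0,0,0],[0,0,0]]]' 40
python3 - <<'E'
from h import *
import cv2
s,Rc,p=cur()
d=T([0,0,1],[-1,0,0])[0]; print(p,s['force'],s['gripper_width'],'-x in tool',(Rc.T@d).round(4),'up in tool',(Rc.T@[0,0,1]).round(4))
f=env.grab_frame('wrist');cv2.imwrite('pics/w4.png',f[:,:,::-1])
E
```

```text
time_s: 5.52
ee_pos: [598.4, -202.4, 34.1]
ee_rot: [-90.0, 34.9, -178.9]
force: [-0.2, -0.2, 0.4]
gripper_width: 11.5
[ 598.42178833 -202.43513776   34.10960047] [-0.24547496 -0.23354667  0.42575917] 11.481176354483235 -x in tool [ 0.8203 -0.572  -0.0014] up in tool [-5.720e-01 -8.203e-01 -5.000e-04]
```

View pics/w4.png

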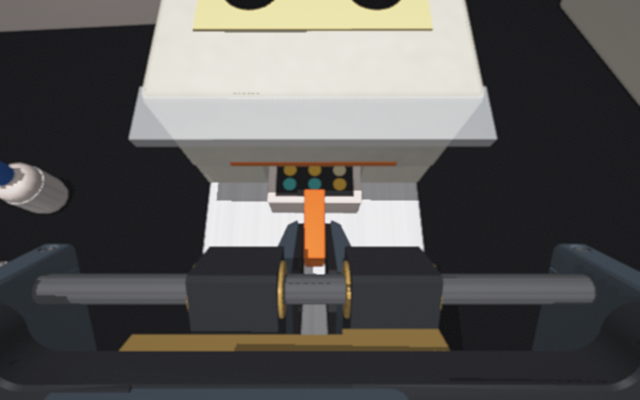

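Gripped: width 11.5 mm with no net force. Now a level slide along the deck.

```bash
python3 -m handwheel '[[0,[1.64,-1.144,0],[0,0,0]],[0,[3.28,-2.288,0],[0,0,0]],[0,[4.1,-2.86,0],[0,0,0]],[0,[4.1,-2.86,0],[0,0,0]],[0,[4.1,-2.86,0],[0,0,0]],[0,[4.1,-2.86,0],[0,0,0]],[0,[4.1,-2.86,0],[0,0,0]],[0,[4.1,-2.86,0],[0,0,0]],[0,[4.1,-2.86,0],[0,0,0]],[0,[4.1,-2.86,0],[0,0,0]]]'
```

```text
time_s: 6.4
ee_pos: [551.9, -203.3, 34.1]
ee_rot: [-90.0, 34.9, -178.9]
force: [1.3, -0.5, -1.2]
gripper_width: 11.2
```

Smooth, with low force and constant height. I'll do another 46 mm.

```bash
python3 -m handwheel '[[0,[4.92,-3.43,0],[0,0,0]],[0,[4.92,-3.43,0],[0,0,0]],[0,[4.92,-3.43,0],[0,0,0]],[0,[4.92,-3.43,0],[0,0,0]],[0,[4.92,-3.43,0],[0,0,0]],[0,[4.92,-3.43,0],[0,0,0]],[0,[4.92,-3.43,0],[0,0,0]],[0,[2.46,-1.716,0],[0,0,0]],[0,[0,0,0],[0,0,0]],[0,[0,0,0],[0,0,0]]]'
python3 - <<'E'
from h import *
import cv2
s,Rc,p=cur();np.savez('w5.npz',R=Rc,p=p); print(p,s['force'],s['gripper_width'])
f=env.grab_frame('wrist');cv2.imwrite('pics/w5.png',f[:,:,::-1])
f=env.grab_frame('side')[130:240,200:360,::-1];cv2.imwrite('pics/s5.png',cv2.resize(f,None,fx=5,fy=5,interpolation=cv2.INTER_CUBIC))
E
```

```text
time_s: 7.23
ee_pos: [507.1, -204.3, 34.1]
ee_rot: [-90.0, 34.9, -179.0]
force: [-1.3, 0.2, 0.4]
gripper_width: 11.3
[ 507.13435408 -204.27728515   34.09787029] [-1.30279096  0.16894713  0.35650114] 11.34523950485898
```

View pics/w5.png

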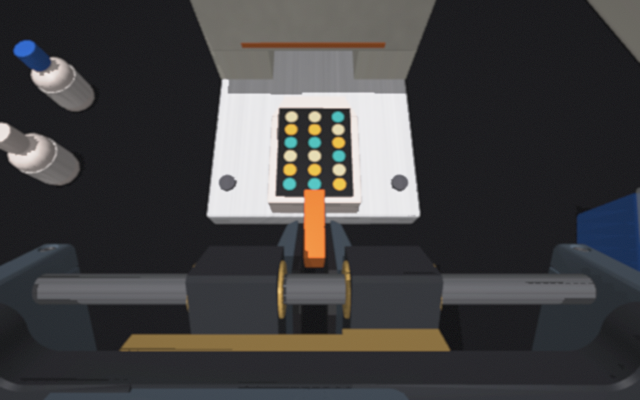

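View pics/s5.png

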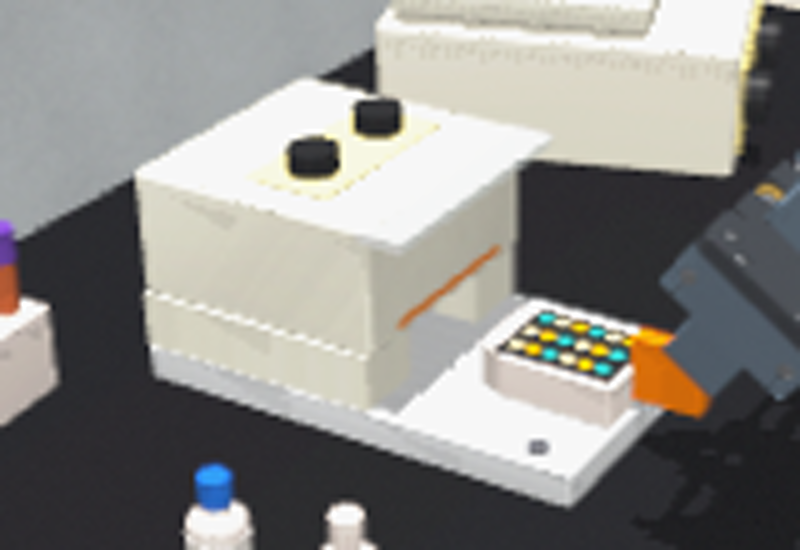

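The tray's tail is clear of hood and brow: it sits mid-deck, level, with its front just inside the deck edge. Lifting gently.

```bash
python3 -m handwheel '[[0,[-0.572,-0.82,0],[0,0,0]],[0,[-1.144,-1.64,0],[0,0,0]],[0,[-2.288,-3.28,0],[0,0,0]],[0,[-4.58,-6.56,0],[0,0,0]],[0,[-5.72,-8.2,0],[0,0,0]],[0,[-6.86,-9.84,0],[0,0,0]],[0,[-6.86,-9.84,0],[0,0,0]],[0,[-6.86,-9.84,0],[0,0,0]],[0,[-6.86,-9.84,0],[0,0,0]],[0,[-4.58,-6.56,0],[0,0,0]]]'
python3 - <<'E'
from h import *
import cv2
s,Rc,p=cur();print(p,s['force'],s['gripper_width'])
f=env.grab_frame('side')[90:240,200:400,::-1];cv2.imwrite('pics/s6.png',cv2.resize(f,None,fx=4,fy=4,interpolation=cv2.INTER_CUBIC))
s,Rc,p=cur();print(p,s['force'],s['gripper_width'])
Rg=Rt(7.9,35); tcp=np.r_[T(RD,[-100-59.5,0.5,0])[0][:2],p[2]];print(tcp);rel(tcp,Rg)
E
```

```text
time_s: 8.17
ee_pos: [507.6, -204.1, 116.1]
ee_rot: [-90.0, 34.9, -178.9]
force: [0.2, 0.5, -0.9]
gripper_width: 11.0
[ 507.56354461 -204.07688772  116.12750126] [ 0.16916016  0.46062649 -0.864353  ] 10.987751763006434
[ 508.38577256 -204.57774692  117.58608195] [0.88659514 0.2531407  0.31965299] 11.563215605127272
[536.54501834 177.97284964 117.58608195]
t 8.22 pos [ 508.4 -204.6  117.6] F [0.9 0.3 0.3] w 11.6
turn total [-3.96 -5.51 -0.04] shift world [ 28.2 382.6   0. ] in cur axes [ -29.5   20.  -381.9] in goal axes [ -65.9   46.2 -375. ]
```

View pics/s6.png

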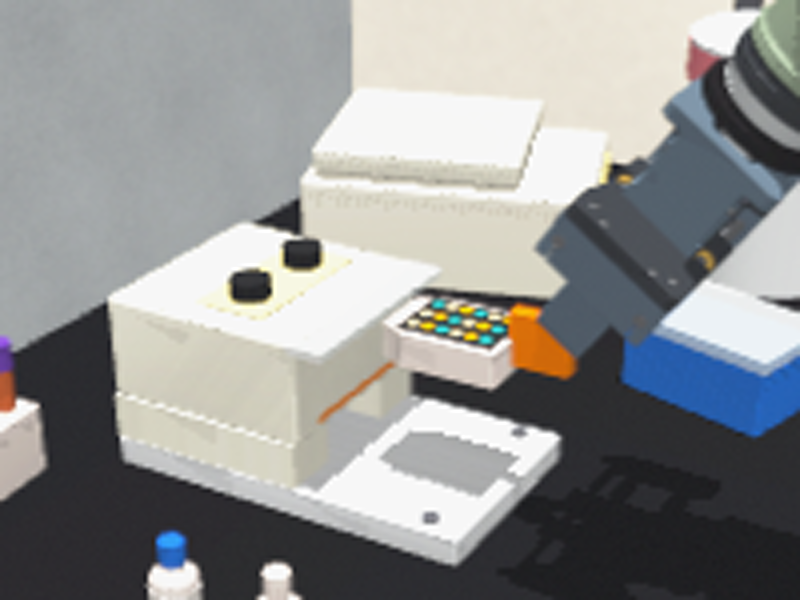

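The tray is level in the air, well clear of the hood. Now moving sideways.

```bash
python3 -m handwheel '[[0,[2,-1.4,-4],[0,0,0]],[0,[2,-1.4,-9],[0,0,0]],[0,[2,-1.4,-14],[0,0,0]],[0,[2,-1.4,-18],[0,0,0]],[0,[0,0,-22],[0,0,0]],[0,[0,0,-24],[0,0,0]],[0,[0,0,-24],[0,0,0]],[0,[0,0,-24],[0,0,0]],[0,[0,0,-24],[0,0,0]],[0,[0,0,-24],[0,0,0]]]'
python3 -m handwheel '[[0,[0,0,-24],[-0.5,-0.69,0]],[0,[0,0,-24],[-0.5,-0.69,0]],[0,[0,0,-24],[-0.5,-0.69,0]],[0,[0,0,-24],[-0.5,-0.69,0]],[0,[0,0,-24],[-0.5,-0.69,0]],[0,[0,0,-20],[-0.5,-0.69,0]],[0,[0,0,-14],[-0.5,-0.69,0]],[0,[0,0,-8],[-0.46,-0.68,0]],[0,[0,0,-4],[0,0,0]],[0,[0,0,0],[0,0,0]]]'
python3 - <<'E'
from h import *
import cv2
s,Rc,p=cur();print(p)
f0=env.grab_frame('side')[90:320,60:380,::-1];cv2.imwrite('pics/s7.png',cv2.resize(f0,None,fx=2.5,fy=2.5,interpolation=cv2.INTER_CUBIC))
s,Rc,p=cur();np.savez('w7.npz',R=Rc,p=p);print(p)
f=env.grab_frame('wrist');cv2.imwrite('pics/w7.png',f[:,:,::-1])
Rg=Rt(7.9,35); tcp=np.r_[T(RD,[-100-59.5,0.5,0])[0][:2],p[2]];print(tcp);rel(tcp,Rg)
E
```

```text
time_s: 9.05
ee_pos: [491.7, -21.9, 113.2]
ee_rot: [-90.2, 34.6, -178.9]
force: [-1.6, -0.4, -2.7]
gripper_width: 11.1
time_s: 9.88
ee_pos: [484.5, 111.8, 113.0]
ee_rot: [-90.1, 34.4, -173.2]
force: [0.5, 0.8, -1.7]
gripper_width: 11.3
[484.48370277 111.81541673 113.01788907]
[484.6969102  111.38586535 113.1723901 ]
[536.54501834 177.97284964 113.1723901 ]
t 9.98 pos [484.9 111.  113.3] F [ 0.4  0.7 -1.8] w 11.3
turn total [-0.57 -0.96  0.54] shift world [51.6 66.9 -0.1] in cur axes [-48.7  33.7 -60.4] in goal axes [-49.3  34.7 -59.2]
```

View pics/s7.png

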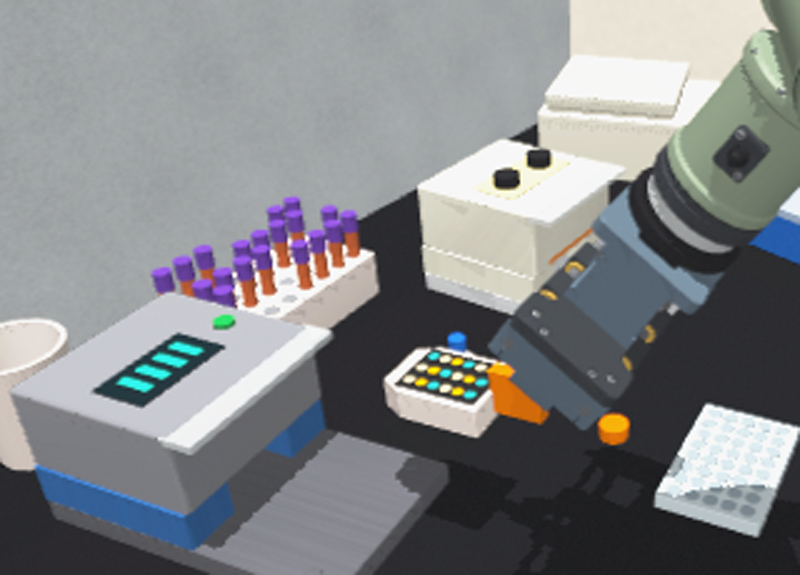

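View pics/w7.png

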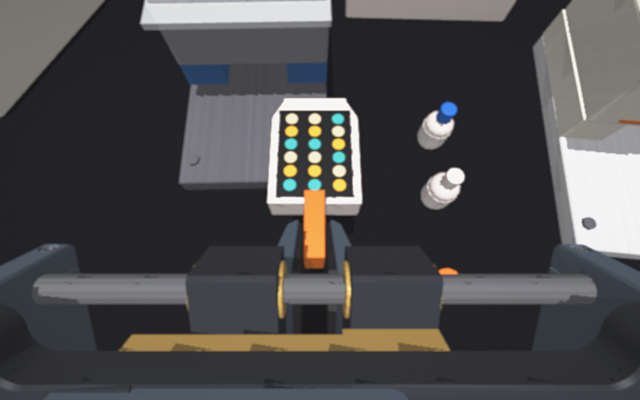

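Run:
```python
import cv2
f=cv2.imread('pics/w7.png')[0:200,130:350];cv2.imwrite('pics/w7c.png',cv2.resize(f,None,fx=3,fy=3,interpolation=cv2.INTER_CUBIC))
```

```text
(no output)
```

View pics/w7c.png

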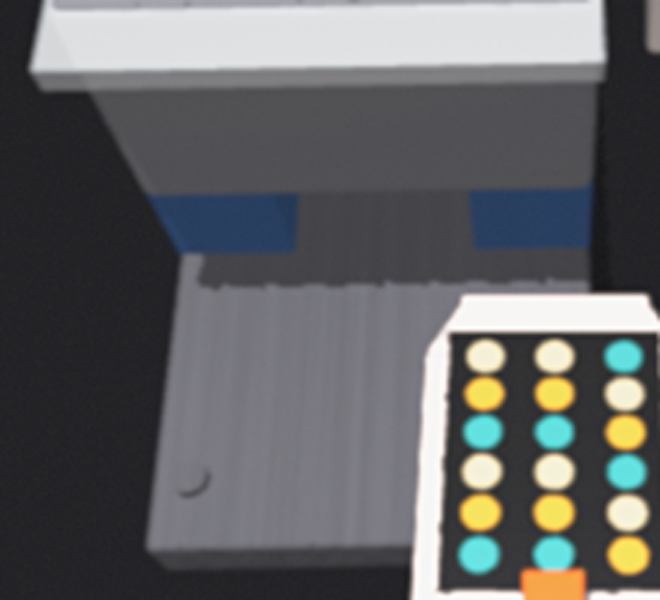

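Run:
```python
from h import *
addwrist('w7','w7.npz')
a=lambda X,Y:(130+X/3-.35,Y/3-.35)
o=[('w7',(-145,75,20),a(148,550)),('w7',(-51,75,121),a(31,70)),('w7',(-51,75,115),a(43,90)),('w7',(-51,-75,121),a(605,63)),('w7',(-51,-75,115),a(604,80)),('w7',(-28,33,20),a(297,250)),('w7',(-28,-33,20),a(475,247)),('w7',(-28,33,20),a(297,250)),('w7',(-28,-33,20),a(475,247))]
for fz in(0,1):
    p,e=fit(o,[690,200,-352,0][:3+fz],fz);print(p.round(1),e.round(1).tolist())
tc=lambda X,Y:(160+X/3.4-.35,90+Y/3.4-.35)
sr=lambda X,Y:(60+X/4-.4,190+Y/4-.4)
DL,DR=(-145,75,20),(-145,-75,20);BL,BR=(-51,75,118),(-51,-75,118)
r=[('top',DL,tc(101,381)),('top',DR,tc(272,361)),('top',BL,tc(53,251)),('top',BR,tc(239,231)),
('side',DL,sr(530,558)),('side',DR,sr(717,345)),('side',BL,sr(300,322)),('side',BR,sr(531,133)),('side',(-28,33,20),sr(355,430)),('side',(-28,-33,20),sr(465,333))]
for q in(r[:8],r,r+o):
  p,e=fit(q,[690,200,-352]);print(p.round(1),e.round(1).tolist())
```

```text
[ 696.6  198.7 -352. ] [[-0.9, -0.2], [0.5, 0.1], [0.3, -0.3], [0.2, -1.1], [0.1, -0.4], [-0.4, 0.6], [0.1, 0.4], [-0.4, 0.6], [0.1, 0.4]]
[ 6.968e+02  1.988e+02 -3.520e+02 -3.000e-01] [[-0.8, -0.3], [0.6, 0.2], [0.4, -0.2], [0.1, -1.0], [0.0, -0.3], [-0.4, 0.6], [0.0, 0.4], [-0.4, 0.6], [0.0, 0.4]]
[ 695.4  199.1 -352.3] [[-0.3, 0.3], [0.1, 0.4], [-0.1, 0.2], [-0.2, -0.0], [-0.5, 0.2], [-0.4, -1.3], [0.5, -0.4], [0.0, 0.3]]
[ 695.3  200.2 -352. ] [[-0.4, 0.4], [-0.0, 0.3], [-0.3, 0.4], [-0.5, -0.2], [-0.5, 0.4], [-0.7, -1.2], [0.3, -0.0], [-0.4, 0.5], [4.4, -2.8], [0.0, -0.2]]
[ 696.4  198.7 -352.1] [[0.0, -0.0], [0.4, -0.1], [0.2, -0.1], [0.0, -0.5], [-0.6, -0.4], [-0.7, -1.7], [0.4, -0.8], [-0.3, -0.0], [4.5, -3.5], [0.2, -0.8], [-1.4, -0.2], [0.2, 0.0], [0.0, -0.3], [-0.0, -0.7], [-0.1, -0.0], [-0.6, 0.6], [-0.0, 0.6], [-0.6, 0.6], [-0.0, 0.6]]
```

```bash
cat >> h.py <<'E'
RD=[696.5,198.8,8.0]
E
python3 - <<'E'
from h import *
Rg=Rt(8.0,34.9); tcp=np.r_[T(RD,[-99-59.5,0.5,0])[0][:2],64.];print(tcp);rel(tcp,Rg)
E
```

```text
[539.47292455 177.23619753  64.        ]
t 9.98 pos [484.9 111.  113.3] F [ 0.4  0.7 -1.8] w 11.3
turn total [-0.62 -1.04  0.44] shift world [ 54.6  66.2 -49.3] in cur axes [-23.2  75.8 -59.2] in goal axes [-23.7  76.6 -58. ]
```

```bash
python3 -m handwheel '[[0,[-1.4,4,-4],[-0.3,-0.5,0.2]],[0,[-2.4,8,-7],[-0.3,-0.5,0.2]],[0,[-3.7,11.8,-9],[0,0,0]],[0,[-3.7,11.8,-9],[0,0,0]],[0,[-3.7,11.8,-9],[0,0,0]],[0,[-3.7,11.8,-9],[0,0,0]],[0,[-2.7,9.4,-6],[0,0,0]],[0,[-1.4,5,-3],[0,0,0]],[0,[-0.7,3,-2],[0,0,0]],[0,[0,0,0],[0,0,0]]]'
python3 -m handwheel '[[0,[0,0,0],[0,0,0]],[0,[0,0,0],[0,0,0]],[0,[0,0,0],[0,0,0]],[0,[0,0,0],[0,0,0]],[0,[0,0,0],[0,0,0]],[0,[0,0,0],[0,0,0]],[0,[0,0,0],[0,0,0]],[0,[0,0,0],[0,0,0]],[0,[0,0,0],[0,0,0]],[0,[0,0,0],[0,0,0]]]'
python3 - <<'E'
from h import *
import cv2
Rg=Rt(8.0,34.9); tcp=np.r_[T(RD,[-99-59.5,0.5,0])[0][:2],64.];rel(tcp,Rg)
f0=env.grab_frame('side')[170:320,60:280,::-1];cv2.imwrite('pics/s8.png',cv2.resize(f0,None,fx=3.6,fy=3.6,interpolation=cv2.INTER_CUBIC))
s,Rc,p=cur();np.savez('w8.npz',R=Rc,p=p)
f=env.grab_frame('wrist');cv2.imwrite('pics/w8.png',f[:,:,::-1])
E
```

```text
time_s: 10.82
ee_pos: [543.8, 172.1, 77.4]
ee_rot: [-90.7, 33.7, -172.0]
force: [0.6, 1.0, -2.0]
gripper_width: 10.9
time_s: 11.65
ee_pos: [543.5, 172.0, 77.8]
ee_rot: [-90.7, 33.7, -171.9]
force: [-0.6, 0.9, -1.1]
gripper_width: 11.2
t 11.65 pos [543.5 172.   77.8] F [-0.6  0.9 -1.1] w 11.2
turn total [0.77 0.07 1.19] shift world [ -4.    5.2 -13.8] in cur axes [10.4  9.8 -5.6] in goal axes [10.6  9.5 -5.7]
```

View pics/s8.png

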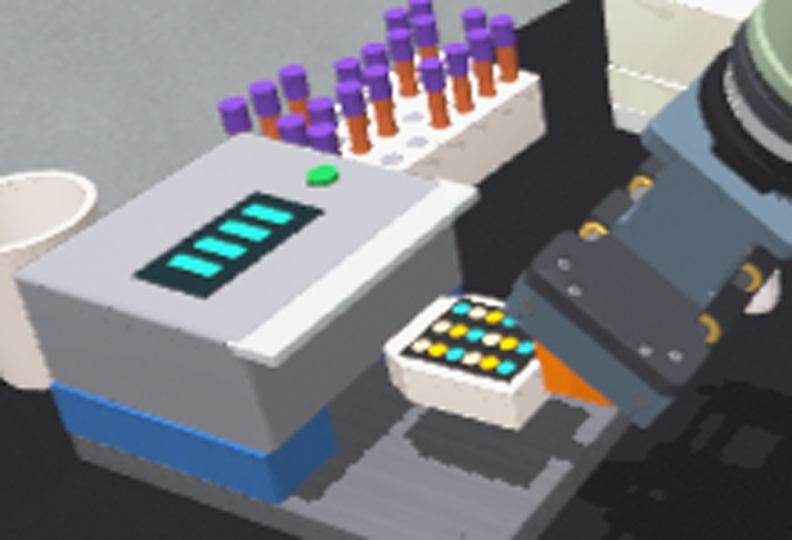

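View pics/w8.png

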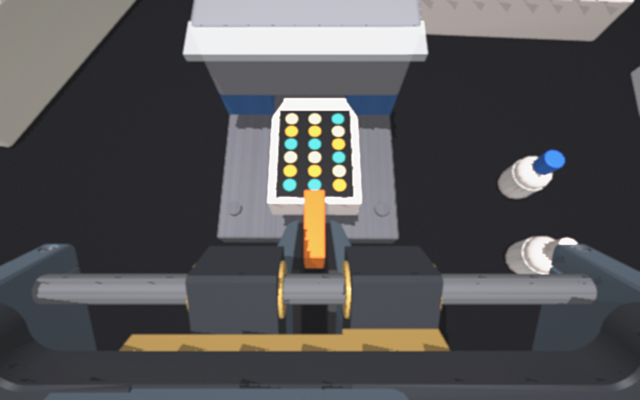

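The tray is level over the reader deck and about central. The hand is off by 1.2° in pitch, so I'll correct that, centre it and descend to about 6 mm above the deck.

```bash
python3 -m handwheel '[[0,[0,0,0],[0.25,0.02,0.4]],[0,[0,0,0],[0.26,0.02,0.4]],[0,[0,0,0],[0.26,0.03,0.4]],[0,[3,3,-1.9],[0,0,0]],[0,[6,7,-1.9],[0,0,0]],[0,[6,8,-1.9],[0,0,0]],[0,[5,6,0],[0,0,0]],[0,[3,4,0],[0,0,0]],[0,[1.3,1.2,0],[0,0,0]],[0,[0,0,0],[0,0,0]]]'
python3 - <<'E'
from h import *
Rg=Rt(8.0,34.9); tcp=np.r_[T(RD,[-99-59.5,0.5,0])[0][:2],34.1];rel(tcp,Rg)
E
```

```text
time_s: 12.58
ee_pos: [545.4, 169.5, 60.4]
ee_rot: [-91.1, 32.7, -171.7]
force: [1.1, 0.2, -2.4]
gripper_width: 11.4
t 12.58 pos [545.4 169.5  60.4] F [ 1.1  0.2 -2.4] w 11.4
turn total [1.28 0.19 2.25] shift world [ -5.9   7.7 -26.3] in cur axes [18.2 19.8 -8.1] in goal axes [19.  18.9 -8.5]
```

The rotation didn't follow, so I'm checking for a joint limit.

Run:
```python
from h import *
s=env.state(); print(s['qpos'].round(1),s['qvel'].round(1),s['effort'].round(1),s['torque'].round(2))
```

```text
[ 19.1  14.7 128.6 -47.6   6.4 146.5] [ 0.1 -0.7 -0.2  0.1  0.1 -0.1] [ -0.  -31.5 -16.9  -0.2  -1.7   0. ] [-0.1   0.62 -0.  ]
```

J6 is at its 146.5° limit, with the wrist near singular (J5 = 6°). I'll build a quick kinematic model from the observed states to plan a feasible set-down.

```bash
cat > kin.py <<'E'
from h import *
S=[]
def Rq(q,s4=1,s5=1,s6=1,off=0):
    return (R.from_euler('ZYZYZ',[q[0],q[1]+q[2],s4*q[3],s5*q[4],s6*q[5]],degrees=True))
E
python3 - <<'E'
from kin import *
q0=np.array([-73.109,18.312,89.639,0,72.044,-1.146]);p0=np.array([178.039,-546.761,189.976]);R0=R.from_euler('xyz',[-90,0,-162],degrees=True)
s,Rc,p1=cur();q1=s['qpos'];R1=R.from_matrix(Rc)
# tool const: Rtool = F^-1 R
import itertools
for s4,s6 in itertools.product((1,-1),(1,-1)):
    A=Rq(q0,s4,1,s6).inv()*R0; B=Rq(q1,s4,1,s6).inv()*R1
    print(s4,s6,(A.inv()*B).magnitude()*57.3)
    print(A.as_matrix().round(2).tolist())
E
```

```text
Traceback (most recent call last):
  File "kin.py", line 4, in Rq
    return (R.from_euler('ZYZYZ',[q[0],q[1]+q[2],s4*q[3],s5*q[4],s6*q[5]],degrees=True))
            ~~~~~~~~~~~~^^^^^^^^^^^^^^^^^^^^^^^^^^^^^^^^^^^^^^^^^^^^^^^^^^^^^^^^^^^^^^^
  File "scipy/spatial/transform/_rotation.pyx", line 1413, in scipy.spatial.transform._rotation.Rotation.from_euler
ValueError: Expected axis specification to be a non-empty string of upto 3 characters, got ZYZYZ
```

```bash
cat > kin.py <<'E'
from h import *
def Rq(q,s4=1,s5=1,s6=1,off=0):
    return R.from_euler('ZYZ',[q[0],q[1]+q[2],s4*q[3]],degrees=True)*R.from_euler('YZ',[s5*q[4],s6*q[5]],degrees=True)
E
python3 - <<'E'
from kin import *
q0=np.array([-73.109,18.312,89.639,0,72.044,-1.146]);p0=np.array([178.039,-546.761,189.976]);R0=R.from_euler('xyz',[-90,0,-162.0],degrees=True)
s,Rc,p1=cur();q1=s['qpos'];R1=R.from_matrix(Rc)
import itertools
for s4,s6 in itertools.product((1,-1),(1,-1)):
    A=Rq(q0,s4,1,s6).inv()*R0; B=Rq(q1,s4,1,s6).inv()*R1
    print(s4,s6,(A.inv()*B).magnitude()*57.3, A.as_matrix().round(2).tolist())
E
```

```text
1 1 0.0373390596380942 [[0.0, 0.0, -1.0], [-1.0, 0.0, -0.0], [0.0, 1.0, 0.0]]
1 -1 64.7372481106372 [[-0.04, 0.0, -1.0], [-1.0, -0.0, 0.04], [0.0, 1.0, 0.0]]
-1 1 95.19329483333382 [[0.0, 0.0, -1.0], [-1.0, 0.0, -0.0], [0.0, 1.0, 0.0]]
-1 -1 159.61118585977633 [[-0.04, 0.0, -1.0], [-1.0, -0.0, 0.04], [0.0, 1.0, 0.0]]
```

```bash
cat >> kin.py <<'E'
A=R.from_matrix(np.array([[0,0,-1.],[-1,0,0],[0,1,0]]))
def fk(q,P):
    h,a,b,L=P; q=np.asarray(q,float); r2,r23,r1=np.radians([q[1],q[1]+q[2],q[0]])
    Rr=(Rq(q)*A).as_matrix(); r=a*np.sin(r2)+b*np.sin(r23); z=h+a*np.cos(r2)+b*np.cos(r23)
    return np.array([r*np.cos(r1),r*np.sin(r1),z])+L*Rr[:,1],Rr
LO=np.array([-177.97,-48.28,12.27,-77.06,2.81,-146.56]);HI=np.array([177.97,115.42,149.76,257.06,150.46,146.56])
def ik(p,Rg,q0,P):
    def f(q):
        x,Rr=fk(q,P); return np.r_[x-p,3*R.from_matrix(Rr.T@Rg).as_rotvec(degrees=True)]
    s=least_squares(f,q0,x_scale=10.); return s.x,np.abs(s.fun).max()
E
python3 - <<'E'
from kin import *
q0=np.array([-73.109,18.312,89.639,0,72.044,-1.146]);p0=np.array([178.039,-546.761,189.976])
s,Rc,p1=cur();q1=s['qpos']
f=lambda P:np.r_[fk(q0,P)[0]-p0,fk(q1,P)[0]-p1]
r=least_squares(f,[200,400,400,250]);print(r.x,r.fun)
np.save('P.npy',r.x)
P=r.x
# evaluate candidates
def show(n,p,Rg,q):
    x,e=ik(p,Rg,q,P);ok=((x>LO+.5)&(x<HI-.5)).all();print(n,x.round(1),round(e,2),ok);return x
for cx in(-99,-85):
  for lean in(34.9,):
    for yaw in(16,20,24,28,32):
      tc=T(RD,[cx,0,0])[0]; a=np.radians(yaw); 
      for z in(34.1,60,90):
        p=np.array([tc[0]-59.5*np.cos(a),tc[1]-59.5*np.sin(a),z])
        show((cx,yaw,z),p,Rt(yaw,lean),[17,17,125,30,8,80])
for lean in(25,28):
  for cx in(-99,-50,-18,0):
    g=T(RD,[cx-69,0.,50])[0];Rg=Rt(8,lean);show((cx,lean),g+19*Rg[:,1],Rg,[17,17,125,-30,8,120])
    Rg=Rg@np.diag([-1,1,-1]);show((cx,lean,'flip'),g+19*Rg[:,1],Rg,[17,17,125,-30,8,-60])
E
```

```text
[1.67151396e-01 6.61744225e+02 3.86890371e+02 3.19616480e+02] [-10.68143243  -4.38885462  -0.43300935   1.37549182  -8.23240934
   0.43300935]
(-99, 16, 34.1) [ 17.9  17.  133.5  11.6  -5.5  80.1] 0.0 False
(-99, 16, 60) [  17.9   14.4  131.1 -109.6    1.2  201.1] 0.0 False
(-99, 16, 90) [ 17.9  11.8 128.1 -11.9   5.3 103.4] 0.0 True
(-99, 20, 34.1) [ 15.4  17.  133.4 -26.5  -5.9 112.6] 0.0 False
(-99, 20, 60) [ 15.4  14.5 131.   96.5   2.6 -10.3] 0.0 False
(-99, 20, 90) [ 15.4  11.8 128.1  26.4   5.9  60. ] 0.0 True
(-99, 24, 34.1) [ 12.9  17.2 133.2 126.7   7.9 -46.1] 0.0 True
(-99, 24, 60) [ 12.9  14.6 130.8  87.9   6.3  -7. ] 0.0 True
(-99, 24, 90) [ 12.9  12.  127.8  47.5   8.6  33.7] 0.0 True
(-99, 28, 34.1) [ 10.5  17.4 132.7 110.4  10.6 -35.2] 0.0 True
(-99, 28, 60) [ 10.5  14.9 130.3  83.2  10.   -7.6] 0.0 True
(-99, 28, 90) [ 10.5  12.2 127.4  56.1  12.   20. ] 0.0 True
(-99, 32, 34.1) [  8.2  17.8 132.   99.5  13.5 -29.6] 0.0 True
(-99, 32, 60) [  8.2  15.3 129.6  79.2  13.6  -8.8] 0.0 True
(-99, 32, 90) [  8.2  12.7 126.7  59.4  15.6  11.7] 0.0 True
(-85, 16, 34.1) [ 17.6
[... 1174 characters left out ...]
115.5 -15.6  17.9 115. ] 0.0 True
(-18, 25, 'flip') [ 19.2  22.7 115.5 -15.6  17.9 -65. ] 0.0 True
(0, 25) [ 18.9  23.8 113.2 -14.2  18.9 113.3] 0.0 True
(0, 25, 'flip') [ 18.9  23.8 113.2 -14.2  18.9 -66.7] 0.0 True
(-99, 28) [ 21.8  17.4 127.5 -39.5  10.1 141.2] 0.0 True
(-99, 28, 'flip') [ 21.8  17.4 127.5 -39.5  10.1 -38.8] 0.0 True
(-50, 28) [ 20.3  20.4 121.7 -29.   11.9 129.4] 0.0 True
(-50, 28, 'flip') [ 20.3  20.4 121.7 -29.   11.9 -50.6] 0.0 True
(-18, 28) [ 19.5  22.3 117.8 -23.8  13.5 123.4] 0.0 True
(-18, 28, 'flip') [ 19.5  22.3 117.8 -23.8  13.5 -56.6] 0.0 True
(0, 28) [ 19.1  23.4 115.6 -21.4  14.4 120.6] 0.0 True
(0, 28, 'flip') [ 19.1  23.4 115.6 -21.4  14.4 -59.4] 0.0 True
```

The position part of that model is rough, but its orientation part is exact. A lean of 35° at yaw 8° isn't feasible low down at the reader. So I'll set the tray down level on the reader deck at about 28° yaw, regrasp with about 26° lean, straighten it on the deck and slide it in. First I'll go up and back a little.

```bash
python3 -m handwheel '[[0,[-1,-2,0],[0,0,0]],[0,[-2,-5,0],[0,0,0]],[0,[-3,-7,0],[0,0,0]],[0,[-3,-7,0],[0,0,0]],[0,[-3,-7,0],[0,0,0]],[0,[-3,-7,0],[0,0,0]],[0,[-2,-5,0],[0,0,0]],[0,[-1,-3,0],[0,0,0]],[0,[0,0,0],[0,0,0]],[0,[0,0,0],[0,0,0]]]'
python3 - <<'E'
from h import *
s=env.state();print(s['qpos'].round(1))
Rg=Rt(8.0,34.9); tcp=np.r_[T(RD,[-108-59.5,0.5,0])[0][:2],105];rel(tcp,Rg)
E
```

```text
time_s: 13.42
ee_pos: [537.6, 167.8, 107.0]
ee_rot: [-91.1, 32.7, -171.7]
force: [0.1, -0.2, -1.4]
gripper_width: 11.3
[ 19.2   9.3 126.1 -21.6  13.  120.3]
t 13.42 pos [537.6 167.8 107. ] F [ 0.1 -0.2 -1.4] w 11.3
turn total [1.29 0.21 2.18] shift world [-7.   8.2 -2. ] in cur axes [ 5.9 -1.2 -9.2] in goal axes [ 5.9 -1.6 -9.1]
```

```bash
python3 -m handwheel '[[0,[2,-0.5,-3],[0.43,0.07,0.73]],[0,[2,-0.5,-3],[0.43,0.07,0.73]],[0,[2,-0.5,-3],[0.43,0.07,0.73]],[0,[0,0,1],[-0.572,-0.82,0]],[0,[0,0,2.08],[-1.144,-1.64,0]],[0,[0,0,2.08],[-1.144,-1.64,0]],[0,[0,0,2.08],[-1.144,-1.64,0]],[0,[0,0,2.08],[-1.144,-1.64,0]],[0,[0,0,2.08],[-1.144,-1.64,0]],[0,[0,0,2.08],[-1.144,-1.64,0]]]'
python3 - <<'E'
from h import *
s=env.state();print(s['qpos'].round(1),s['qvel'].round(1))
c=T(RD,[-95,0,0])[0]; a=np.radians(28)
tcp=np.array([c[0]-59.5*np.cos(a),c[1]-59.5*np.sin(a),105]);rel(tcp,Rt(28,34.9))
E
```

```text
time_s: 14.25
ee_pos: [530.7, 165.9, 103.1]
ee_rot: [-90.1, 34.5, -162.4]
force: [0.4, -0.3, -2.2]
gripper_width: 11.4
[ 15.3   8.8 129.   10.    7.9  78.2] [-1.090e+01  1.000e-01  1.000e-01  1.047e+02  2.800e+00 -1.247e+02]
t 14.25 pos [530.7 165.9 103.1] F [ 0.4 -0.3 -2.2] w 11.4
turn total [-5.86 -8.56  0.4 ] shift world [19.2 -8.3  1.9] in cur axes [-14.    7.4  13.7] in goal axes [-11.8   5.9  16.3]
```

```bash
python3 -m handwheel '[[0,[-1,0.5,2],[-1.144,-1.64,0]],[0,[-2,1,2.5],[-1.144,-1.64,0]],[0,[-2,1,2.5],[-1.144,-1.64,0]],[0,[-2,1,2.5],[-1.144,-1.64,0]],[0,[-2,1,2.5],[-0.572,-0.82,0]],[0,[-2,1,1],[0,0,0]],[0,[0,0,0],[0,0,0]],[0,[0,0,0],[0,0,0]],[0,[0,0,0],[0,0,0]],[0,[0,0,0],[0,0,0]]]'
python3 - <<'E'
from h import *
s=env.state();print(s['qpos'].round(1),s['qvel'].round(1))
c=T(RD,[-95,0,0])[0]; a=np.radians(28)
tcp=np.array([c[0]-59.5*np.cos(a),c[1]-59.5*np.sin(a),60]);rel(tcp,Rt(28,34.9))
E
```

```text
time_s: 15.08
ee_pos: [544.7, 159.4, 104.7]
ee_rot: [-90.1, 34.4, -154.8]
force: [-0.6, -0.4, -1.3]
gripper_width: 11.5
[  9.5   9.9 127.   43.   13.1  34.7] [-0.1 -0.  -0.1  0.2 -0.  -0.2]
t 15.08 pos [544.7 159.4 104.7] F [-0.6 -0.4 -1.3] w 11.5
turn total [-1.48 -2.29  0.48] shift world [  5.2  -1.8 -44.7] in cur axes [22.  39.1  3.9] in goal axes [22.5 38.8  4. ]
```

```bash
python3 -m handwheel '[[0,[1,2,0.4],[-0.74,-1.15,0.24]],[0,[2,3,0.4],[-0.74,-1.15,0.24]],[0,[3,5,0.8],[0,0,0]],[0,[3,5.6,0.8],[0,0,0]],[0,[3,5.6,0.8],[0,0,0]],[0,[3,5.6,0.8],[0,0,0]],[0,[3,5,0],[0,0,0]],[0,[2,4,0],[0,0,0]],[0,[1.5,3,0],[0,0,0]],[0,[0,0,0],[0,0,0]]]'
python3 - <<'E'
from h import *
import cv2
s=env.state();print(s['qpos'].round(1))
c=T(RD,[-95,0,0])[0]; a=np.radians(28)
tcp=np.array([c[0]-59.5*np.cos(a),c[1]-59.5*np.sin(a),34.1])
f0=env.grab_frame('side')[170:320,60:280,::-1];cv2.imwrite('pics/s9.png',cv2.resize(f0,None,fx=3.6,fy=3.6,interpolation=cv2.INTER_CUBIC))
f=env.grab_frame('wrist');cv2.imwrite('pics/w9.png',f[:,:,::-1])
rel(tcp,Rt(28,34.9))
E
```

```text
time_s: 15.92
ee_pos: [550.6, 157.6, 60.0]
ee_rot: [-90.0, 34.8, -152.0]
force: [-0.3, 0.1, -2.5]
gripper_width: 11.2
[  7.7  15.2 129.8  81.   11.5  -7.7]
t 16.02 pos [551.  157.7  60.7] F [ 0.3  0.5 -2.1] w 10.9
turn total [-0.04 -0.   -0.01] shift world [ -1.1  -0.1 -26.6] in cur axes [16.1 21.3 -0.4] in goal axes [16.1 21.3 -0.4]
```

View pics/s9.png

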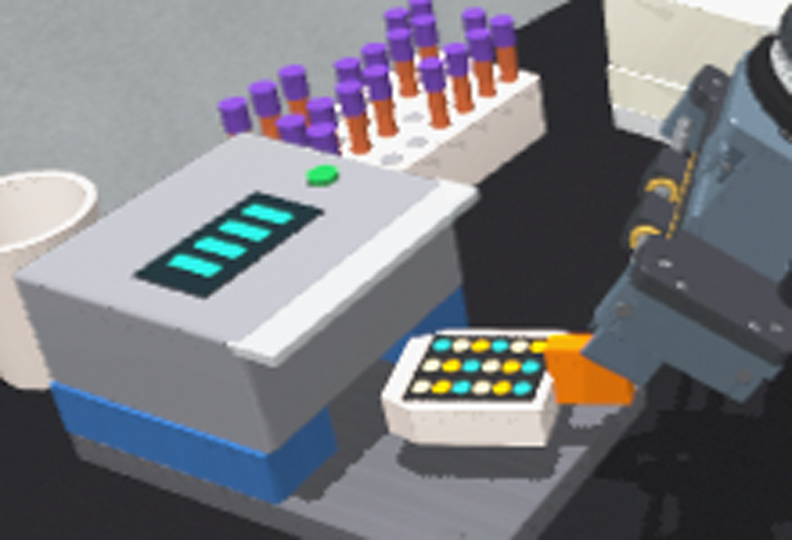

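View pics/w9.png

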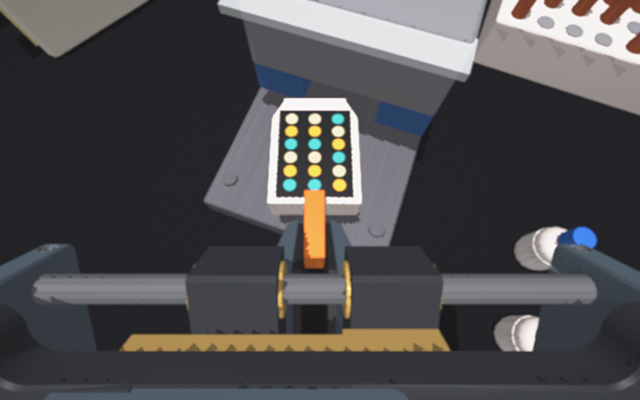

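It's level, fully over the reader deck and in front of the hood. Descending to about 6 mm above contact.

```bash
python3 -m handwheel '[[0,[1,1.3,0],[0,0,0]],[0,[2,2.8,0],[0,0,0]],[0,[2.3,3.3,0],[0,0,0]],[0,[2.3,3.3,0],[0,0,0]],[0,[2,2.9,0],[0,0,0]],[0,[1.2,1.6,0],[0,0,0]],[0,[0.6,0.8,0],[0,0,0]],[0,[0,0,0],[0,0,0]],[0,[0,0,0],[0,0,0]],[0,[0,0,0],[0,0,0]]]'
python3 - <<'E'
from h import *
s=env.state();print(s['qpos'].round(1))
rel(np.r_[s['ee_pos'][:2],34.1],Rt(28,34.9))
E
```

```text
time_s: 16.85
ee_pos: [551.1, 157.6, 41.5]
ee_rot: [-90.0, 35.0, -152.0]
force: [-0.4, -0.6, -1.2]
gripper_width: 11.0
[  7.6  17.4 131.   98.5  11.6 -25.6]
t 16.85 pos [551.1 157.6  41.5] F [-0.4 -0.6 -1.2] w 11.0
turn total [-0.04  0.   -0.06] shift world [ 0.   0.  -7.4] in cur axes [ 4.2  6.1 -0. ] in goal axes [4.2 6.1 0. ]
```

Down another 7 mm at about 1 mm per row.

```bash
python3 -m handwheel '[[0,[0.57,0.82,0],[0,0,0]],[0,[0.57,0.82,0],[0,0,0]],[0,[0.57,0.82,0],[0,0,0]],[0,[0.57,0.82,0],[0,0,0]],[0,[0.46,0.66,0],[0,0,0]],[0,[0.34,0.5,0],[0,0,0]],[0,[0.29,0.41,0],[0,0,0]],[0,[0.29,0.41,0],[0,0,0]],[0,[0.29,0.41,0],[0,0,0]],[0,[0,0,0],[0,0,0]]]'
```

```text
time_s: 17.68
ee_pos: [551.0, 157.6, 34.3]
ee_rot: [-90.0, 34.9, -152.0]
force: [-0.6, 1.0, -0.5]
gripper_width: 11.4
```

```bash
python3 -m handwheel '[[0,[0.11,0.16,0],[0,0,0]],[0,[0.11,0.16,0],[0,0,0]],[0,[0,0,0],[0,0,0]],[0,[0,0,0],[0,0,0]],[0,[0,0,0],[0,0,0]],[0,[0,0,0],[0,0,0]],[0.1,[0,0,0],[0,0,0]],[0.17,[0,0,0],[0,0,0]],[0.25,[0,0,0],[0,0,0]],[0.35,[0,0,0],[0,0,0]]]'
python3 - <<'E'
from h import *
import cv2
s,Rc,p=cur();print(p,s['force'],s['gripper_width']);np.savez('w10.npz',R=Rc,p=p)
f=env.grab_frame('wrist');cv2.imwrite('pics/w10.png',f[:,:,::-1])
f0=env.grab_frame('side')[170:320,60:280,::-1];cv2.imwrite('pics/s10.png',cv2.resize(f0,None,fx=3.6,fy=3.6,interpolation=cv2.INTER_CUBIC))
E
```

```text
time_s: 18.52
ee_pos: [551.2, 157.7, 33.9]
ee_rot: [-90.0, 34.9, -152.0]
force: [-0.3, -0.9, -1.0]
gripper_width: 25.8
[551.16030252 157.73225677  33.88632859] [-0.29120608 -0.92447693 -1.01170892] 25.845049566001116
```

View pics/w10.png

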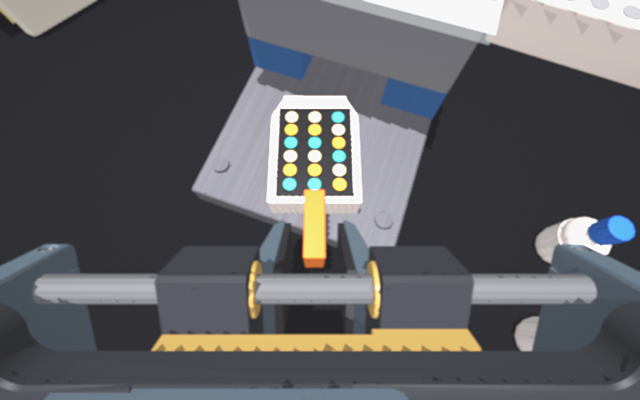

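View pics/s10.png

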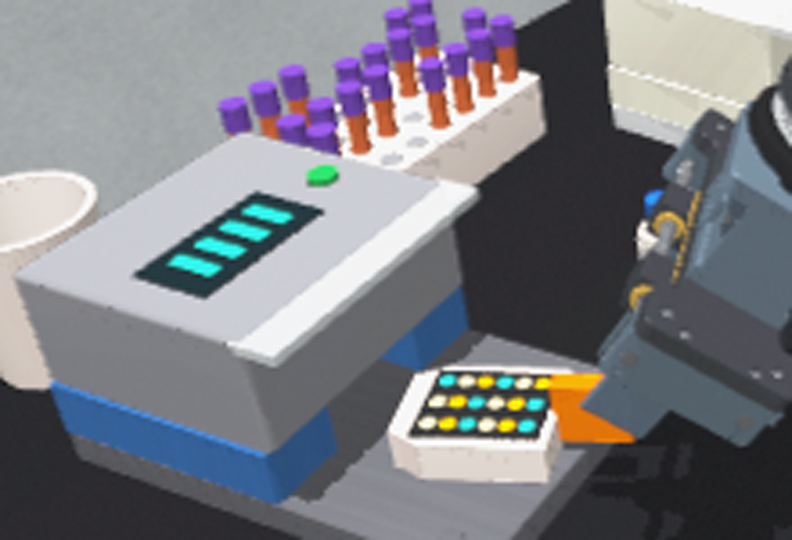

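The tray is down on the deck and flat, with the grip open around the fin. I'll pitch the hand to 25° lean about the grasp point.

Run:
```python
from h import *
s,Rc,p=cur(); g=p-19*Rc[:,1]; Rg=Rt(28,25); print(g); rel(g+19*Rg[:,1],Rg); print(s['qpos'].round(1))
```

```text
[541.40594643 152.60559884  49.38524828]
t 18.62 pos [551.  157.7  33.8] F [ 0.4  0.1 -0.7] w 31.6
turn total [-0.02 -0.02 -9.93] shift world [-2.5 -1.3 -1.6] in cur axes [ 3.3 -0.3 -0. ] in goal axes [ 3.3  0.3 -0. ]
[  7.6  18.4 131.5 104.9  11.9 -32.1]
```

```bash
python3 -m handwheel '[[0.35,[0.55,0,0],[0,0,-1.65]],[0.35,[0.55,0,0],[0,0,-1.65]],[0.35,[0.55,0,0],[0,0,-1.65]],[0.35,[0.55,0,0],[0,0,-1.65]],[0.35,[0.55,0,0],[0,0,-1.65]],[0.35,[0.55,0,0],[0,0,-1.65]],[0.35,[0,0,0],[0,0,0]],[0.35,[0,0,0],[0,0,0]],[0.35,[0,0,0],[0,0,0]],[0.35,[0,0,0],[0,0,0]]]'
python3 - <<'E'
from h import *
import cv2
s,Rc,p=cur(); Rg=Rt(28,25);g=np.array([541.4,152.6,49.4])+1*np.array([.88,.47,0.5]); rel(g+19*Rg[:,1],Rg); print(s['qpos'].round(1))
np.savez('w11.npz',R=Rc,p=p)
f=env.grab_frame('wrist');cv2.imwrite('pics/w11.png',f[:,:,::-1])
E
```

```text
time_s: 19.45
ee_pos: [547.4, 159.3, 32.0]
ee_rot: [-90.5, 27.7, -152.0]
force: [0.1, -0.9, -0.1]
gripper_width: 32.0
t 19.45 pos [547.4 159.3  32. ] F [ 0.1 -0.9 -0.1] w 32.0
turn total [ 0.48 -0.01 -2.72] shift world [ 2.  -2.4  0.6] in cur axes [-0.8 -0.3  3.1] in goal axes [-0.8 -0.3  3.1]
[  9.4  18.1 125.9  43.4  13.1  30.8]
```

View pics/w11.png

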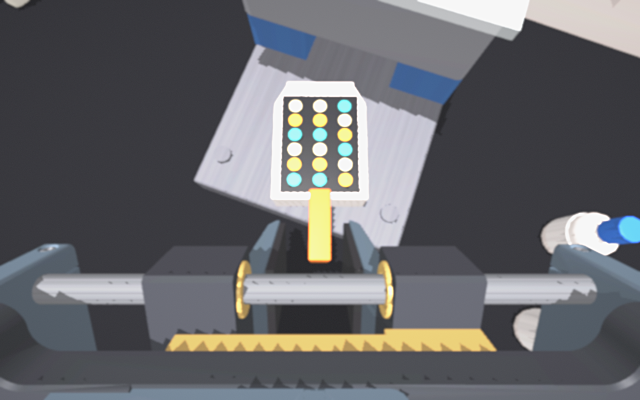

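```bash
python3 -m handwheel '[[0.35,[-0.4,-0.1,1.5],[0.24,0,-1.36]],[0.35,[-0.4,-0.2,1.6],[0.24,0,-1.36]],[0.35,[0,0,0],[0,0,0]],[0.35,[0,0,0],[0,0,0]],[0.35,[0,0,0],[0,0,0]],[0.35,[0,0,0],[0,0,0]],[0.35,[0,0,0],[0,0,0]],[0.35,[0,0,0],[0,0,0]],[0.35,[0,0,0],[0,0,0]],[0.35,[0,0,0],[0,0,0]]]'
python3 - <<'E'
from h import *
import cv2
s,Rc,p=cur(); Rg=Rt(28,25);g=np.array([541.4,152.6,49.4])+1*np.array([.88,.47,0.5]); rel(g+19*Rg[:,1],Rg); print(s['qpos'].round(1))
np.savez('w12.npz',R=Rc,p=p)
f=env.grab_frame('wrist');c=f[60:290,200:440,::-1];cv2.imwrite('pics/w12.png',cv2.resize(c,None,fx=2.5,fy=2.5,interpolation=cv2.INTER_CUBIC))
E
```

```text
time_s: 20.33
ee_pos: [549.8, 156.8, 32.9]
ee_rot: [-90.0, 25.0, -152.0]
force: [1.3, -0.2, 0.4]
gripper_width: 31.8
t 20.33 pos [549.8 156.8  32.9] F [ 1.3 -0.2  0.4] w 31.8
turn total [-0.03  0.03 -0.02] shift world [-0.5 -0.  -0.3] in cur axes [ 0.5  0.1 -0.2] in goal axes [ 0.5  0.1 -0.2]
[ 10.1  18.3 123.5  28.   16.   46.6]
```

View pics/w12.png

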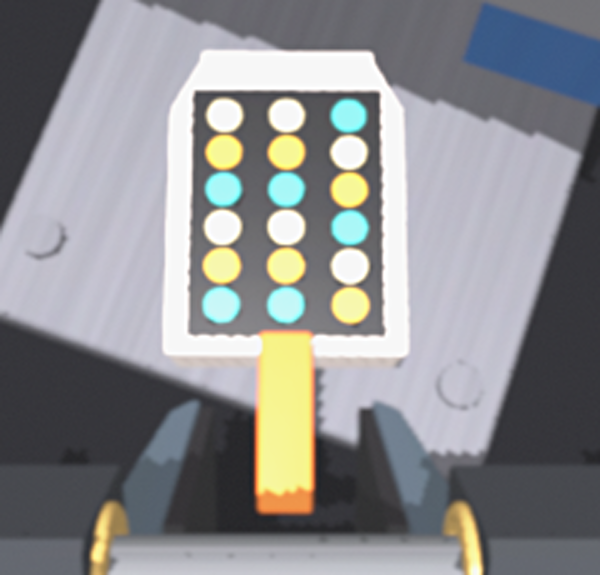

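Centred, so I'm closing and then rotating the tray on the deck towards the reader's axis.

```bash
python3 -m handwheel '[[0,[0,0,0],[0,0,0]],[0,[0,0,0],[0,0,0]],[0,[0,0,0],[0,0,0]],[0,[0,0,0],[0,0,0]],[0,[0,0,0],[0,0,0]],[0,[0,0,-1.06],[0.42,0.91,0]],[0,[0,0,-1.6],[0.63,1.36,0]],[0,[0,0,-2.13],[0.845,1.813,0]],[0,[0,0,-2.13],[0.845,1.813,0]],[0,[0,0,-2.13],[0.845,1.813,0]]]' 30
python3 -m handwheel '[[0,[0,0,-2.13],[0.845,1.813,0]],[0,[0,0,-2.13],[0.845,1.813,0]],[0,[0,0,-2.13],[0.845,1.813,0]],[0,[0,0,-2.13],[0.845,1.813,0]],[0,[0,0,-2.13],[0.845,1.813,0]],[0,[0,0,-1.06],[0.42,0.91,0]],[0,[0,0,0],[0,0,0]],[0,[0,0,0],[0,0,0]],[0,[0,0,0],[0,0,0]],[0,[0,0,0],[0,0,0]]]'
python3 - <<'E'
from h import *
import cv2
s,Rc,p=cur(); Rg=Rt(8,25); rel(np.r_[T(RD,[-93-61.1,0.4,0])[0][:2],32.7],Rg); print(s['qpos'].round(1))
np.savez('w13.npz',R=Rc,p=p)
f=env.grab_frame('wrist');cv2.imwrite('pics/w13.png',f[:,:,::-1])
E
```

```text
time_s: 21.22
ee_pos: [546.1, 165.0, 33.0]
ee_rot: [-90.0, 25.0, -160.6]
force: [0.5, 0.8, -0.7]
gripper_width: 11.4
time_s: 22.05
ee_pos: [543.2, 176.3, 33.0]
ee_rot: [-90.0, 25.0, -171.5]
force: [-1.0, 1.9, 0.7]
gripper_width: 11.4
t 22.05 pos [543.2 176.3  33. ] F [-1.   1.9  0.7] w 11.4
turn total [ 0.21  0.47 -0.04] shift world [ 0.7  1.4 -0.3] in cur axes [-0.7  0.7 -1.3] in goal axes [-0.6  0.7 -1.3]
[ 19.8  18.1 123.8 -19.7  14.3 119.4]
```

View pics/w13.png

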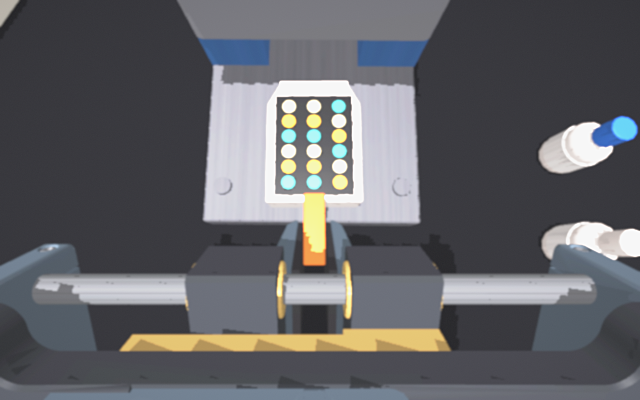

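Run:
```python
import cv2
f=cv2.imread('pics/w13.png')[30:240,190:440];cv2.imwrite('pics/w13c.png',cv2.resize(f,None,fx=3,fy=3,interpolation=cv2.INTER_CUBIC))
```

```text
(no output)
```

View pics/w13c.png

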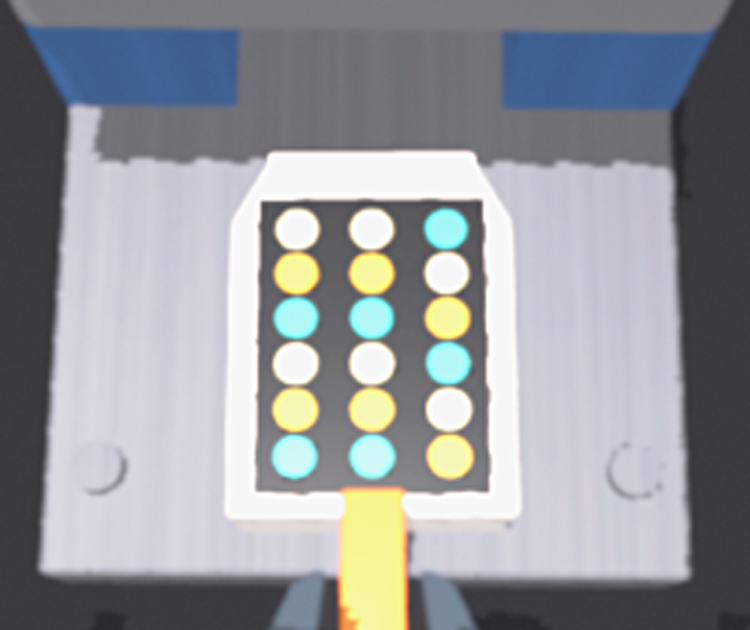

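Run:
```python
from h import *
addwrist('w13','w13.npz')
a=lambda X,Y:(190+X/3-.35,30+Y/3-.35)
o=[('w13',(-145,75,20),a(40,573)),('w13',(-145,-75,20),a(690,579)),('w13',(-28,33,20),a(238,105)),('w13',(-28,-33,20),a(503,108)),('w13',(-28,75,20),a(68,103)),('w13',(-28,-75,20),a(672,109))]
p,e=fit(o,[690,200,8]);print('reader',p.round(2),e.round(1).tolist())
o=[('w13',(-40,30,44),a(226,518)),('w13',(-40,-30,44),a(521,516)),('w13',(40,21,44),a(270,153)),('w13',(40,-21,44),a(476,153)),('w13',(24,30,44),a(233,220)),('w13',(24,-30,44),a(513,220))]
t,e=fit(o,[600,190,8]);print('tray',t.round(2),e.round(1).tolist())
for P in(p,RD):print('tray in reader',T([0,0,-P[2]],[[t[0]-P[0],t[1]-P[1],0]]).round(2),t[2]-P[2])
```

```text
reader [696.45 198.97   7.86] [[-1.2, 0.0], [1.2, 0.2], [-0.3, -0.1], [0.1, -0.3], [-0.1, 0.1], [0.3, -0.1]]
tray [602.97 184.65   8.53] [[0.5, -1.3], [-0.5, -0.8], [2.3, 0.3], [-2.4, 0.2], [0.5, 0.8], [-0.5, 0.7]]
tray in reader [[-94.56  -1.39   0.  ]] 0.6721311975446742
tray in reader [[-94.59  -0.99   0.  ]] 0.5318786685034791
```

Tray sits 1.2 mm right and 0.6° off. I'll correct that while starting the slide in.

```bash
python3 -m handwheel '[[0,[0,0,-0.9],[0.11,0.25,0]],[0,[0,0,-0.9],[0.12,0.25,0]],[0,[-1.81,0.845,0],[0,0,0]],[0,[-3.62,1.69,0],[0,0,0]],[0,[-4.53,2.11,0],[0,0,0]],[0,[-4.53,2.11,0],[0,0,0]],[0,[-4.53,2.11,0],[0,0,0]],[0,[-4.53,2.11,0],[0,0,0]],[0,[-4.53,2.11,0],[0,0,0]],[0,[0,0,0],[0,0,0]]]'
python3 - <<'E'
from h import *
import cv2
s,Rc,p=cur(); rel(np.r_[T(RD,[-40-61.1,0.4,0])[0][:2],32.9],Rt(7.9,25)); print(s['qpos'].round(1))
np.savez('w14.npz',R=Rc,p=p)
f=env.grab_frame('wrist')[0:240,170:460,::-1];cv2.imwrite('pics/w14.png',cv2.resize(f,None,fx=2.4,fy=2.4,interpolation=cv2.INTER_CUBIC))
E
```

```text
time_s: 22.93
ee_pos: [575.1, 182.8, 33.2]
ee_rot: [-90.0, 25.1, -172.1]
force: [1.2, -0.0, -0.5]
gripper_width: 11.3
t 22.93 pos [575.1 182.8  33.2] F [ 1.2 -0.  -0.5] w 11.3
turn total [ 0.03  0.04 -0.11] shift world [21.2  2.3 -0.3] in cur axes [-19.2   9.3   0.7] in goal axes [-19.2   9.3   0.6]
[ 19.4  20.3 119.8 -17.9  15.9 117.7]
```

View pics/w14.png

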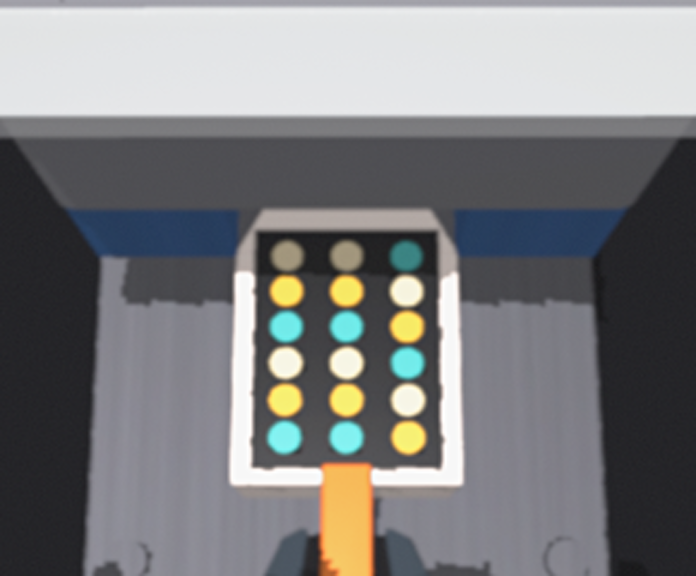

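The tail is entering the channel centred. I'll continue another 30 mm at a slow pace, watching the force.

```bash
python3 -m handwheel '[[0,[-2.72,1.268,0],[0,0,0]],[0,[-2.72,1.268,0],[0,0,0]],[0,[-2.72,1.268,0],[0,0,0]],[0,[-2.72,1.268,0],[0,0,0]],[0,[-2.72,1.3,0],[0,0,0]],[0,[-2.72,1.3,0],[0,0,0]],[0,[-2.72,1.3,0],[0,0,0]],[0,[-2.72,1.3,0],[0,0,0]],[0,[-2.72,1.3,0],[0,0,0]],[0,[-2.72,1.3,0],[0,0,0]]]'
cat > st.py <<'E'
from h import *
s,Rc,p=cur(); a=np.radians(7.9);f=np.array([np.cos(a),np.sin(a),0]);l=np.array([-f[1],f[0],0])
q=T([0,0,-RD[2]],[[p[0]-RD[0],p[1]-RD[1],0]])[0]
print('t',round(s['time_s'],2),'tray x~',(q[0]+61.1).round(2),'lat',q[1].round(2),'z',p[2].round(2),'Ffwd',(s['force']@f).round(2),'Flat',(s['force']@l).round(2),'Fz',s['force'][2].round(2),'q',s['qpos'].round(1),'rot',s['ee_rot'].round(2),'w',s['gripper_width'].round(2),'tq',s['torque'].round(2))
E
python3 st.py
```

```text
time_s: 23.82
ee_pos: [603.6, 186.6, 33.0]
ee_rot: [-90.0, 25.0, -172.0]
force: [-4.2, -1.4, 5.7]
gripper_width: 11.7Traceback (most recent call last):
  File "st.py", line 4, in <module>
    print('t',round(s['time_s'],2),'tray x~',(q[0]+61.1).round(2),'lat',q[1].round(2),'z',p[2].round(2),'Ffwd',(s['force']@f).round(2),'Flat',(s['force']@l).round(2),'Fz',s['force'][2].round(2),'q',s['qpos'].round(1),'rot',s['ee_rot'].round(2),'w',s['gripper_width'].round(2),'tq',s['torque'].round(2))
                                                                                                                                                                                                                                                        ^^^^^^^^^^^^^^^^^^^^^^^^
AttributeError: 'float' object has no attribute 'round'
```

```bash
sed -i "s/s\['gripper_width'\].round(2)/round(s['gripper_width'],2)/" st.py; python3 st.py
python3 -m handwheel '[[0,[-0.06,-0.13,0],[0,0,0]],[0,[-0.06,-0.13,0],[0,0,0]],[0,[0,0,0],[0,0,0]],[0,[0,0,0],[0,0,0]],[0,[0,0,0],[0,0,0]],[0,[0,0,0],[0,0,0]],[0,[0,0,0],[0,0,0]],[0,[0,0,0],[0,0,0]],[0,[0,0,0],[0,0,0]],[0,[0,0,0],[0,0,0]]]'; python3 st.py
```

```text
t 23.82 tray x~ -32.55 lat 0.89 z 32.97 Ffwd -4.31 Flat -0.8 Fz 5.72 q [ 18.7  22.3 116.2 -15.3  17.5 114.4] rot [ -89.98   25.03 -172.04] w 11.7 tq [-0.05  0.63  0.01]
time_s: 24.65
ee_pos: [603.3, 186.6, 33.1]
ee_rot: [-90.0, 25.0, -172.0]
force: [1.2, -0.2, -1.6]
gripper_width: 11.6
t 24.65 tray x~ -32.94 lat 0.86 z 33.08 Ffwd 1.15 Flat -0.4 Fz -1.62 q [ 18.7  22.3 116.2 -15.3  17.5 114.4] rot [ -89.98   25.02 -172.04] w 11.59 tq [-0.    0.26  0.06]
```

```bash
python3 -m handwheel '[[0,[-0.906,0.423,0],[0,0,0]],[0,[-0.906,0.423,0],[0,0,0]],[0,[-0.906,0.423,0],[0,0,0]],[0,[-0.906,0.423,0],[0,0,0]],[0,[-0.906,0.423,0],[0,0,0]],[0,[-0.906,0.423,0],[0,0,0]],[0,[-0.906,0.423,0],[0,0,0]],[0,[-0.906,0.423,0],[0,0,0]],[0,[-0.906,0.423,0],[0,0,0]],[0,[-0.906,0.423,0],[0,0,0]]]'; python3 st.py
```

```text
time_s: 25.48
ee_pos: [613.4, 188.0, 33.1]
ee_rot: [-90.0, 25.0, -172.0]
force: [-0.3, 0.4, -0.7]
gripper_width: 11.5
t 25.48 tray x~ -22.74 lat 0.87 z 33.1 Ffwd -0.28 Flat 0.39 Fz -0.67 q [ 18.5  23.  114.9 -14.6  18.  113.4] rot [ -89.99   25.03 -172.04] w 11.5 tq [-0.03  0.42  0.03]
```

Moving freely so far. I'll reduce the grip to 12 N so the pads slip before the push becomes hard, and creep on.

```bash
python3 -m handwheel '[[0,[0,0,0],[0,0,0]],[0,[-0.544,0.254,0],[0,0,0]],[0,[-0.544,0.254,0],[0,0,0]],[0,[-0.544,0.254,0],[0,0,0]],[0,[-0.544,0.254,0],[0,0,0]],[0,[-0.544,0.254,0],[0,0,0]],[0,[-0.544,0.254,0],[0,0,0]],[0,[-0.544,0.254,0],[0,0,0]],[0,[-0.544,0.254,0],[0,0,0]],[0,[-0.544,0.254,0],[0,0,0]]]' 12; python3 st.py
```

```text
time_s: 26.32
ee_pos: [618.7, 188.8, 33.1]
ee_rot: [-90.0, 25.0, -172.0]
force: [-0.5, -0.6, -0.3]
gripper_width: 11.5
t 26.32 tray x~ -17.37 lat 0.89 z 33.14 Ffwd -0.53 Flat -0.51 Fz -0.31 q [ 18.4  23.3 114.3 -14.2  18.3 113. ] rot [ -89.98   25.03 -172.03] w 11.53 tq [-0.04  0.4  -0.05]
```

```bash
python3 -m handwheel '[[0,[-0.544,0.254,0],[0,0,0]],[0,[-0.544,0.254,0],[0,0,0]],[0,[-0.544,0.254,0],[0,0,0]],[0,[-0.544,0.254,0],[0,0,0]],[0,[-0.544,0.254,0],[0,0,0]],[0,[-0.544,0.254,0],[0,0,0]],[0,[-0.544,0.254,0],[0,0,0]],[0,[-0.544,0.254,0],[0,0,0]],[0,[0,0,0],[0,0,0]],[0,[0,0,0],[0,0,0]]]'; python3 st.py
```

```text
time_s: 27.15
ee_pos: [623.5, 189.4, 33.2]
ee_rot: [-90.0, 25.0, -172.0]
force: [0.4, 0.1, -1.3]
gripper_width: 11.9
t 27.15 tray x~ -12.45 lat 0.88 z 33.2 Ffwd 0.4 Flat 0.08 Fz -1.25 q [ 18.3  23.6 113.6 -13.8  18.5 112.5] rot [ -89.99   25.05 -172.04] w 11.88 tq [ 0.01  0.43 -0.01]
```

```bash
python3 -m handwheel '[[0,[-0.53,0.27,0],[0,0,0]],[0,[-0.53,0.27,0],[0,0,0]],[0,[-0.53,0.27,0],[0,0,0]],[0,[-0.53,0.27,0],[0,0,0]],[0,[-0.544,0.254,0],[0,0,0]],[0,[-0.544,0.254,0],[0,0,0]],[0,[-0.544,0.254,0],[0,0,0]],[0,[-0.544,0.254,0],[0,0,0]],[0,[-0.544,0.254,0],[0,0,0]],[0,[-0.544,0.254,0],[0,0,0]]]'; python3 st.py
```

```text
time_s: 27.98
ee_pos: [629.4, 190.2, 33.0]
ee_rot: [-90.0, 25.0, -172.0]
force: [-2.7, -1.0, 1.2]
gripper_width: 11.4
t 27.98 tray x~ -6.57 lat 0.86 z 33.03 Ffwd -2.81 Flat -0.62 Fz 1.22 q [ 18.2  24.1 112.9 -13.4  18.9 112. ] rot [ -89.98   25.03 -172.03] w 11.42 tq [-0.09  0.61 -0.05]
```

Force is now 2.8 N, so it's probably on the pin. Creeping on.

```bash
python3 -m handwheel '[[0,[-0.39,0.12,0],[0,0,0]],[0,[-0.362,0.169,0],[0,0,0]],[0,[-0.362,0.169,0],[0,0,0]],[0,[-0.362,0.169,0],[0,0,0]],[0,[-0.362,0.169,0],[0,0,0]],[0,[-0.362,0.169,0],[0,0,0]],[0,[-0.362,0.169,0],[0,0,0]],[0,[-0.362,0.169,0],[0,0,0]],[0,[-0.362,0.169,0],[0,0,0]],[0,[-0.362,0.169,0],[0,0,0]]]'; python3 st.py
```

```text
time_s: 28.82
ee_pos: [631.3, 190.4, 33.0]
ee_rot: [-89.9, 24.8, -172.0]
force: [-12.5, -0.4, 9.6]
gripper_width: 12.0
t 28.82 tray x~ -4.64 lat 0.74 z 32.96 Ffwd -12.47 Flat 1.3 Fz 9.58 q [ 18.1  24.2 112.5 -13.1  19.3 111.7] rot [ -89.95   24.84 -172.04] w 12.01 tq [0.03 1.54 0.09]
```

Force rose to 12.5 N as motion stalled, so this looks like the rigid stop. I'll relieve the vertical load a little, hold and re-read.

```bash
python3 -m handwheel '[[0,[-0.06,-0.14,0],[0,0,0]],[0,[-0.06,-0.14,0],[0,0,0]],[0,[0,0,0],[0,0,0]],[0,[0,0,0],[0,0,0]],[0,[0,0,0],[0,0,0]],[0,[0,0,0],[0,0,0]],[0,[0,0,0],[0,0,0]],[0,[0,0,0],[0,0,0]],[0,[0,0,0],[0,0,0]],[0,[0,0,0],[0,0,0]]]'; python3 st.py
python3 - <<'E'
from h import *
import cv2
f=env.grab_frame('wrist')[0:290,170:460,::-1];cv2.imwrite('pics/w15.png',cv2.resize(f,None,fx=2,fy=2,interpolation=cv2.INTER_CUBIC))
f0=env.grab_frame('side')[170:320,60:280,::-1];cv2.imwrite('pics/s15.png',cv2.resize(f0,None,fx=3.6,fy=3.6,interpolation=cv2.INTER_CUBIC))
E
```

```text
time_s: 29.65
ee_pos: [631.3, 190.4, 33.0]
ee_rot: [-89.9, 24.8, -172.0]
force: [-8.6, -0.2, 4.6]
gripper_width: 11.5
t 29.65 tray x~ -4.65 lat 0.74 z 32.97 Ffwd -8.56 Flat 1.0 Fz 4.65 q [ 18.1  24.2 112.5 -13.1  19.3 111.6] rot [ -89.94   24.84 -172.04] w 11.52 tq [0.02 1.38 0.08]
```

View pics/w15.png

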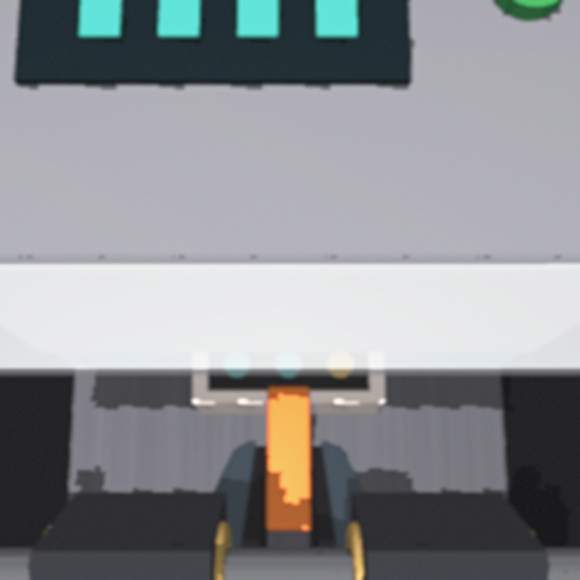

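View pics/s15.png

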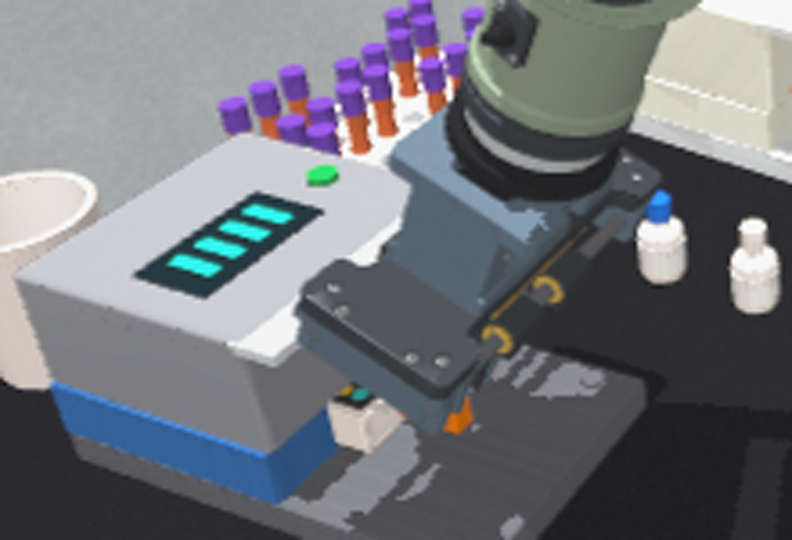

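The lean dipped slightly (25.0→24.84°) and the wrist torque agrees, so the blockage is at the tip (tray on stop) and not the body on the brow. I'll ease the push while still pressing a little, then open.

```bash
python3 -m handwheel '[[0,[0.27,-0.13,0],[0,0,0]],[0,[0.27,-0.13,0],[0,0,0]],[0,[0.27,-0.13,0],[0,0,0]],[0,[0,0,0],[0,0,0]],[0,[0,0,0],[0,0,0]],[0,[0,0,0],[0,0,0]],[0,[0,0,0],[0,0,0]],[0,[0,0,0],[0,0,0]],[0,[0,0,0],[0,0,0]],[0,[0,0,0],[0,0,0]]]'; python3 st.py
```

```text
time_s: 30.58
ee_pos: [631.3, 190.4, 33.0]
ee_rot: [-90.0, 24.9, -172.0]
force: [-6.8, -0.8, 2.6]
gripper_width: 11.7
t 30.58 tray x~ -4.64 lat 0.73 z 33.0 Ffwd -6.81 Flat 0.12 Fz 2.6 q [ 18.1  24.2 112.5 -13.2  19.2 111.7] rot [ -89.96   24.91 -172.04] w 11.68 tq [-0.    1.09  0.09]
```

Position unchanged under a changed load, so it's rigid. Opening.

```bash
python3 -m handwheel '[[0.15,[0,0,0],[0,0,0]],[0.18,[0,0,0],[0,0,0]],[0.22,[0,0,0],[0,0,0]],[0.26,[0,0,0],[0,0,0]],[0.3,[0,0,0],[0,0,0]],[0.35,[0,0,0],[0,0,0]],[0.4,[0,0,0],[0,0,0]],[0.45,[0,0,0],[0,0,0]],[0.45,[0,0,0],[0,0,0]],[0.45,[0,0,0],[0,0,0]]]'; python3 st.py
python3 - <<'E'
from h import *
import cv2
s,Rc,p=cur();np.savez('w16.npz',R=Rc,p=p)
f=env.grab_frame('wrist')[0:290,170:460,::-1];cv2.imwrite('pics/w16.png',cv2.resize(f,None,fx=2,fy=2,interpolation=cv2.INTER_CUBIC))
E
```

```text
time_s: 31.42
ee_pos: [632.4, 190.7, 33.5]
ee_rot: [-90.0, 25.0, -172.0]
force: [-0.4, -0.9, -0.1]
gripper_width: 41.1
t 31.42 tray x~ -3.52 lat 0.86 z 33.45 Ffwd -0.51 Flat -0.87 Fz -0.05 q [ 18.1  24.2 112.5 -13.2  19.1 111.7] rot [ -89.99   25.03 -172.04] w 41.06 tq [-0.02  0.25 -0.04]
```

View pics/w16.png

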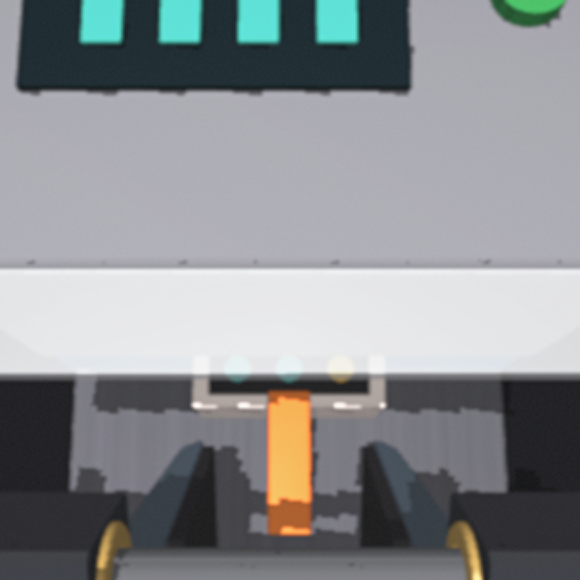

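Released, with the fin standing free between the fingers. Withdrawing straight back along the tool axis.

```bash
python3 -m handwheel '[[0.45,[1,-3,0],[0,0,0]],[0.45,[1.5,-6,0],[0,0,0]],[0.45,[2,-10,0],[0,0,0]],[0.45,[2,-14,0],[0,0,0]],[0.45,[2,-16,0],[0,0,0]],[0.45,[2,-16,0],[0,0,0]],[0.45,[2,-16,0],[0,0,0]],[0.45,[2,-14,0],[0,0,0]],[0.45,[1,-8,0],[0,0,0]],[0.45,[0,0,0],[0,0,0]]]'
python3 -m handwheel '[[0.45,[10,-8,0],[0,0,0]],[0.45,[10,-8,0],[0,0,0]],[0.45,[10,-8,0],[0,0,0]],[0.45,[6,-4,0],[0,0,0]],[0.45,[0,0,0],[0,0,0]],[0.45,[0,0,0],[0,0,0]],[0.45,[0,0,0],[0,0,0]],[0.45,[0,0,0],[0,0,0]],[0.45,[0,0,0],[0,0,0]],[0.45,[0,0,0],[0,0,0]]]'
python3 st.py
python3 - <<'E'
from h import *
import cv2
s,Rc,p=cur();np.savez('w17.npz',R=Rc,p=p)
f=env.grab_frame('wrist')[:,:,::-1];cv2.imwrite('pics/w17.png',f)
cv2.imwrite('pics/w17c.png',cv2.resize(f[40:240,200:430],None,fx=3,fy=3,interpolation=cv2.INTER_CUBIC))
f0=env.grab_frame('side')[:,:,::-1];cv2.imwrite('pics/s17.png',f0)
cv2.imwrite('pics/t17.png',env.grab_frame('top')[:,:,::-1])
E
```

```text
time_s: 32.3
ee_pos: [575.3, 183.0, 122.7]
ee_rot: [-90.0, 25.2, -172.0]
force: [-0.5, 0.4, -0.5]
gripper_width: 41.0
time_s: 33.13
ee_pos: [531.5, 176.6, 130.2]
ee_rot: [-90.0, 25.0, -172.0]
force: [0.1, -0.1, 0.0]
gripper_width: 41.1
t 33.13 tray x~ -105.34 lat 0.97 z 130.17 Ffwd 0.08 Flat -0.13 Fz 0.02 q [ 20.6   8.9 117.7 -10.9  29.4 111.1] rot [ -89.98   25.02 -172.04] w 41.05 tq [ 0.02  0.21 -0.03]
```

View pics/w17c.png

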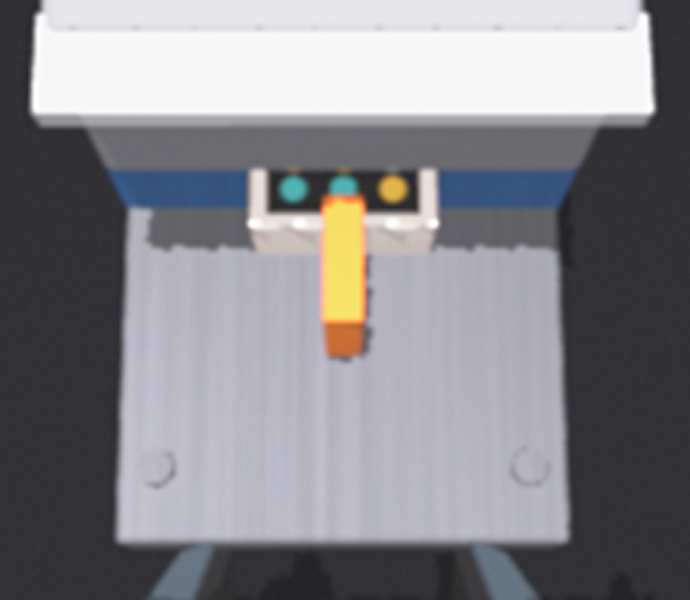

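View pics/s17.png

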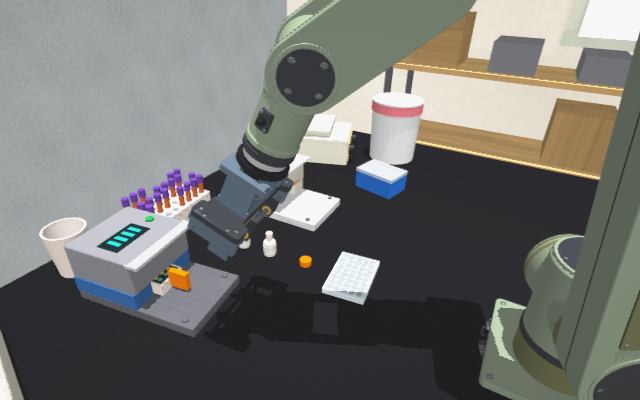

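View pics/t17.png

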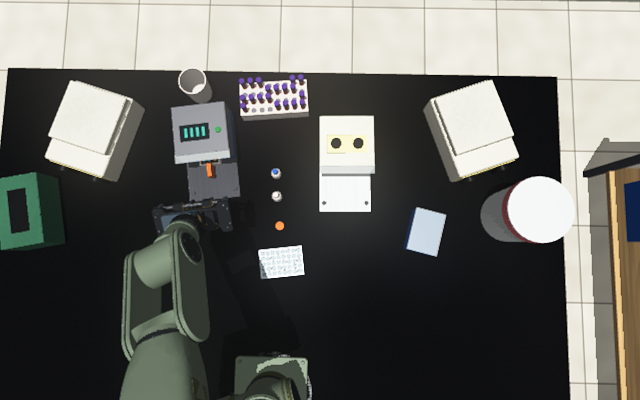

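Bystanders are at the same pixels as at the start: bottles (276,173) and (277,196), cap (279,226), plate (281,262), box (426,232). One numeric check of the tray's final depth.

Run:
```python
from h import *
addwrist('w17','w17.npz')
a=lambda X,Y:(200+X/3-.35,40+Y/3-.35)
w=[((-78,6,62),(322,322)),((-78,-6,62),(364,322)),((-40,6,62),(321,198)),((-40,-6,62),(364,198)),((-78,6,26),(327,355)),((-78,-6,26),(362,355)),((-40,30,44),(248,229)),((-40,-30,44),(438,229)),((-40,30,20),(257,253)),((-40,-30,20),(434,253))]
t,e=fit([('w17',P,a(*u)) for P,u in w],[690,200,8]);print('tray',t.round(2),e.round(1).tolist())
r=[((-145,75,20),(117,543)),((-145,-75,20),(569,543)),((-28,75,20),(128,208)),((-28,-75,20),(562,208)),((-51,75,121),(32,112)),((-51,-75,121),(654,110))]
p,e=fit([('w17',P,a(*u)) for P,u in r],[690,200,8]);print('reader',p.round(2),e.round(1).tolist())
for P in(p,RD):print(T([0,0,-P[2]],[[t[0]-P[0],t[1]-P[1],0]]).round(2),(t-P)[2])
```

```text
tray [690.97 197.92   7.9 ] [[0.5, -0.6], [0.0, -0.6], [1.0, 0.6], [-0.2, 0.6], [-0.5, 0.3], [-0.1, 0.3], [0.7, -1.2], [-0.3, -1.3], [-0.1, 0.7], [-1.2, 0.6]]
reader [696.2  198.72   7.92] [[-0.6, -0.1], [1.0, -0.2], [-0.0, 0.0], [-1.1, -0.1], [0.6, -0.1], [-0.1, 0.4]]
[[-5.29 -0.08  0.  ]] -0.015328501453150345
[[-5.6 -0.1  0. ]] -0.0950278915650502
```

Run:
```python
from workcell import env
print(env.job_done(), env.state()['time_s'])
```

```text
the job is handed in; nothing more can be done
the job is handed in; nothing more can be done
```

The tray is in the reader and I judge it fully home; the job was handed in at about 33 s. I could not read the feeler pin, so "home" rests on the push forces, the stall and the measured depth.

- **Moving it:** I gripped the fin at 40 N with the hand leaning back 35° and slid the tray about 91 mm along the warmer deck. It was clear of the hood and brow before I lifted it.
- **Setting it down:** With that lean, joint 6 reached its limit above the reader deck. I set the tray down gently in front of the hood at about 28° yaw, regripped with 25° lean, turned it straight on the deck and slid it in.
- **Level:** During that joint trouble the tray tilted by about 2°, and I corrected it before lowering.
- **Pushing home:** I used a light 12 N grip so the pads would slip before the push got hard. Force rose to about 2.8 N, probably from the pin. It stalled at 12.5 N with the tray centre near x = −4.6 mm, and the tray stayed put as I eased the push to 6.8 N. I then opened and withdrew.

**Last checks:**
- The final wrist view puts the tray centre at about x = −5.4 mm, y = −0.1 mm, with yaw within 0.1° of the reader's. That agrees with the depth found by feel to within about 1 mm.
- In the last top view the bystanders look unmoved.
- Contact force on the hand reads about zero.

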